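# Load the bottle tray, roll it into the docking bay and lock it with the cross pin

## Robot

A 7-joint arm with a two-finger parallel gripper is mounted at the origin on the work surface; the furniture and walls round the work are solid. World frame = base frame: x ahead of the robot, y to its left, z up, the work surface at z = 0. Lengths are in m, angles in rad, forces in N, time in s.
With the tool pointing down it reaches from about 0.4 to 0.75 m from the base axis. Payload 19.5 kg.
Tool frame: the origin (TCP) lies at the very end of the fingers, on their centre line; the grasp point (between the pads) lies 19 mm behind it; z points along the fingers, y is the direction in which the jaws open and shut (so a half turn about z gives the same grasp; the last joint's range is limited). The gripper opens to 85 mm and grips with 20 to 120 N. Pads are 22 mm wide; open, the fingers measure 114 mm over their backs; the gripper's body (76 mm by 85 mm) begins 54 mm behind the grasp point. The pads swing forward as they close: fully open they stand 13 mm farther back than shut.
Start: joints at [-1.28, 0.707, -0.028, 1.485, 0.022, 0.951, -0.075], TCP at [0.188, 0.543, 0.231] pointing down, gripper open.
Joint ranges: [-2.71, 2.71], [-0.32, 2.16], [-1.57, 1.52], [0, 2.45], [-1.46, 4.6], [0, 2.02], [-2.83, 2.83]. Speed limits (rad/s): [1.89, 1.89, 2.57, 2.57, 3.01, 3.01, 3.01].

## Interface

Orientations are given as a unit quaternion [x, y, z, w].
In Python, from cell import robot, vision gives the robot as it stands.
- The arm moves only by the tool servo_tool, never from a script. Its argument "increments" is a list of rows, each an object with "delta_rot": the turn, a rotation vector about the tool's x, y, z in rad, a list of three; "delta_pos": the shift along the tool's x, y, z in m, a list of three; "grip": the opening, from 0 (shut) to 1 (fully open). A call has 1 to 8 rows; each row is the pose to reach, as a shift and turn from the pose commanded when the call began, along the tool's axes at that moment; what a row does not reach only later rows make up. A row lasts 1/10 s, in which the tool goes at most 50 mm and 8.59 degrees, less where a joint would pass 70% of its speed; a pose out of reach is approached as far as the arm can. A call with a gripper value outside its range is refused whole. The fingers move at their own pace and stop on an object; "grip_force" is the grip in N (left out, the last holds). Time passes only in rows, so rows that repeat a pose let the fingers close. It gives the time, the measured TCP pose, the force and the opening at its end, in the units of the state.
- robot.state(): the state, without advancing time (a new reading comes with each control period).
- vision.capture(name): name is "side" or "top"; returns a dict with "img" (384x512x3 uint8, red, green, blue), "fx", "fy", "cx", "cy" (pixels), "cam_to_world" (4x4, takes a point from camera to world coordinates). Camera axes: x right, y up, looking along -z (the intrinsics and any distortion apply to the point x, -y, -z); pixel columns grow to the right and rows downward; lengths in m; the calibration is good to about 2 mm. A picture is of the moment at which its call begins. There is no depth.
- robot.finish_job(): hands the job in, once; it reports no verdict.
The state is a dict: "t": time; "joint_positions": joint angles; "joint_velocities": joint speeds; "joint_torque": joint torques, N m; "eef_pos": TCP position; "ee_rot": TCP orientation; "force": force on the tool from outside, world axes, zero at the start; "torque": the same for the moment, N m; "finger_gap": opening from 0.0 (shut) to 1.0 (fully open).
Only numpy, scipy, OpenCV 4.12 (cv2) and the standard library are available. Lean on these libraries where they do the work, as an engineer would, in place of code of your own. Each camera call takes 0.05 s, during which the arm holds its last target.

## Task

Stand every dropper bottle that is on the bench upright in the white tray waiting on the roller track. Then push the tray along the rollers until it is fully home against the end stop, and last lock it in by threading the locking pin crosswise through the bores of both blue cheeks behind the tray, pushed in until its red grip meets the cheek. Leave the tube rack, the dish and the hand lens where they are.

Things in the scene. Friction and masses are not known exactly. Their poses are not given: they have to be found in the camera images.
- station: docking station fixed to the bench (place and heading vary): track of 10 free-turning rollers between two aluminium rails, open at the rear, grey end stop in front. Origin on the bench under the centre line, below the bores' axis; x along the track to the end stop, y left, z up. Track from x = -0.185 to the stop at +0.210; roller tops z = 0.045; rail inner faces y = +-0.039, rail tops z = 0.052.
- bore_left (a point): centre of the bore in the left blue cheek, at x 0, y +0.044, z 0.065 of the station; axes as the station's. Each cheek is an upright plate 10 mm thick (y 0.039 to 0.049), 44 mm wide along x, top at z = 0.088; its round bore is 20 mm in diameter with a small lead-in, running along y.
- bore_right (a point): the same in the right blue cheek (y -0.044); the bores share one axis along y, with a 78 mm gap between the cheeks, which the tray passes through.
- tray: white open tray on the rollers, 0.45 kg, 196 mm long (x), 68 wide (y), 25 high, walls 4 mm, floor 4 mm; 5 mm play to each rail; rolls easily. Origin: centre of its underside; x to the end stop. Holds four bottles in a row along x. Fully home: its front (x = +0.098) touches the end stop, origin at x = 0.112 of the station; its rear wall then clears the pin by 7 mm.
- tray_tab (a point): orange push tab that stands up from the middle of the tray's rear wall, 50 mm wide (y), 6 mm thick, its top 70 mm above the tray's underside (45 mm above the wall). Point: on the tab's rear face (the face away from the end stop), 60 mm above the tray's underside; axes as the tray's.
- pin: locking pin lying on the bench, 172 mm long, 0.12 kg: round steel shaft, 14 mm in diameter, 112 mm long with a 10 mm tapered nose, and a flat red grip, 60 mm long, 24 wide (y), 16 high (z), too big for the bores. Origin: under its middle, 8 mm below its axis; x towards the tip; grip from x = -0.086 to -0.026, shaft to +0.086.
- pin_grip (a point): the place to grasp the pin: on its axis in the red grip, 32 mm behind the shoulder where grip meets shaft and 144 mm behind the tip; x points towards the tip. 8 mm above the bench as it lies.
- pin_tip (a point): the pin's tip, on its axis; x points out of the tip.
- bottle_a_mid (a point): brown and white dropper bottle, 34 mm in diameter, 78 mm tall, about 35 g, standing on the bench right of the station (may be absent). Point: on its axis, half-way up (39 mm above its foot); z is its axis, upward. Its straight body, the part to grasp, reaches from the foot to 50 mm; above is a shoulder and a thin conical dropper. It tips over easily if bumped.
- bottle_b_mid (a point): brown and white dropper bottle, 34 mm in diameter, 78 mm tall, about 35 g, standing on the bench right of the station (may be absent). Point: on its axis, half-way up (39 mm above its foot); z is its axis, upward. Its straight body, the part to grasp, reaches from the foot to 50 mm; above is a shoulder and a thin conical dropper. It tips over easily if bumped.
- bottle_c_mid (a point): white, red-capped dropper bottle, 34 mm in diameter, 78 mm tall, about 35 g, standing on the bench right of the station (may be absent). Point: on its axis, half-way up (39 mm above its foot); z is its axis, upward. Its straight body, the part to grasp, reaches from the foot to 50 mm; above is a shoulder and a thin conical dropper. It tips over easily if bumped.
- bottle_d_mid (a point): white, red-capped dropper bottle, 34 mm in diameter, 78 mm tall, about 35 g, standing on the bench right of the station (may be absent). Point: on its axis, half-way up (39 mm above its foot); z is its axis, upward. Its straight body, the part to grasp, reaches from the foot to 50 mm; above is a shoulder and a thin conical dropper. It tips over easily if bumped.
- tube_rack: bystander: wooden block with stoppered tubes, 36 x 95 x 95 mm; origin under its centre. Leave it.
- dish: bystander: covered petri dish, 65 mm across, 14 mm high; origin under its centre. Leave it.
- lens: bystander: hand lens, 50 x 125 x 14 mm; origin under its centre. Leave it.
There are look-alikes about, which are no part of the job. Leave any yellow look-alike of the part that bears bottle_c_mid alone. There is more than one size of the tray; the job needs the larger.

How it is judged:
By the outcome, as a careful person would: the job done as asked, in the order asked, and still so for the second after the job is handed in, with the robot touching nothing.
Of bottle_a, bottle_b, bottle_c, bottle_d only 3 to 4 are there at a start; the rules pass over those that are not, and their reading is None.
At some moment in a run one of pin may be knocked a few centimetres aside while the robot is not near it.
It also fails if it takes over 192 s, if anything falls off the work surface, if the arm or the gripper's body presses on something with over 40 N, if the wrist force passes 120 N, or if a joint passes its speed limit or range.

## Working session

There is one attempt and no reset: what is moved stays moved. The work goes in short steps, Python scripts to look and compute and a tool call to move; the robot and the scene stay as the last step left them, time stands still between calls to the robot, and variables do not carry over. Pictures are saved under pics/ and viewed, and the job is handed in when it is done.

Besides the shell and the picture viewer there is one more tool, called after "Call:" as name(argument=value, ...) on one line, values as JSON. servo_tool: Moves the arm, as the interface text tells. Its arguments: {"type":"object","properties":{"increments":{"type":"array","items":{"type":"object","properties":{"delta_rot":{"type":"array","items":{"type":"number"}},"delta_pos":{"type":"array","items":{"type":"number"}},"grip":{"type":"number"}}}},"grip_force":{"type":"number"}},"required":["increments"]}

```bash
mkdir -p pics; ls; python3 - <<'E'
from cell import robot, vision
import cv2, numpy as np
print(robot.state())
for n in ("side","top"):
    c=vision.capture(n); cv2.imwrite(f"pics/{n}0.png",c["img"][:,:,::-1])
    print(n,{k:v for k,v in c.items() if k!="img"})
E
```

```text
pics
{'t': 0.0, 'joint_positions': array([-1.27968556,  0.70706924, -0.02761309,  1.48497083,  0.0220491 ,
        0.95090919, -0.07549596]), 'joint_velocities': array([-0.00156045, -0.00014937,  0.00105767,  0.00248103, -0.0004673 ,
        0.00052095, -0.00021164]), 'joint_torque': array([-1.35956489e-03, -8.83233404e+01,  1.23343505e+00, -2.36171561e+01,
        1.66718569e-02,  6.63191982e-03,  3.96158072e-06]), 'eef_pos': array([0.18778476, 0.5432058 , 0.23085353]), 'ee_rot': array([ 1.65624033e-01,  9.86188827e-01, -5.24269564e-04, -4.96100608e-05]), 'force': array([-0.00540695,  0.43996249, -0.77940111]), 'torque': array([0.01181628, 0.0214397 , 0.04025856]), 'finger_gap': 1.0016855863217362}
side {'fx': 374.6412988098192, 'fy': 374.6412988098192, 'cx': 255.69258229629634, 'cy': 192.70946689877667, 'cam_to_world': array([[ 0.91692587,  0.22787278, -0.32759876,  0.18053912],
       [-0.39874958,  0.49093835, -0.77458267, -0.7992994 ],
       [-0.01567552,  0.84086475,  0.54101825,  0.6338987 ],
       [ 0.        ,  0.        ,  0.        ,  1.        ]])}
top {'fx': 479.4994538163664, 'fy': 479.4994538163664, 'cx': 257.38008731013593, 'cy': 191.86539653538023, 'cam_to_world': array([[-0.00684003,  0.98891357, -0.14833463,  0.33424304],
       [-0.99995811, -0.00766655, -0.00500094, -0.04023314],
       [-0.00608271,  0.14829421,  0.98892458,  1.31332931],
       [ 0.        ,  0.        ,  0.        ,  1.        ]])}
```

```bash
python3 - <<'E'
import cv2
for n in ("side","top"):
    i=cv2.imread(f"pics/{n}0.png"); cv2.imwrite(f"pics/{n}0b.png",cv2.resize(i,(800,600),interpolation=cv2.INTER_CUBIC))
E
```

```text
(no output)
```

View pics/side0b.png

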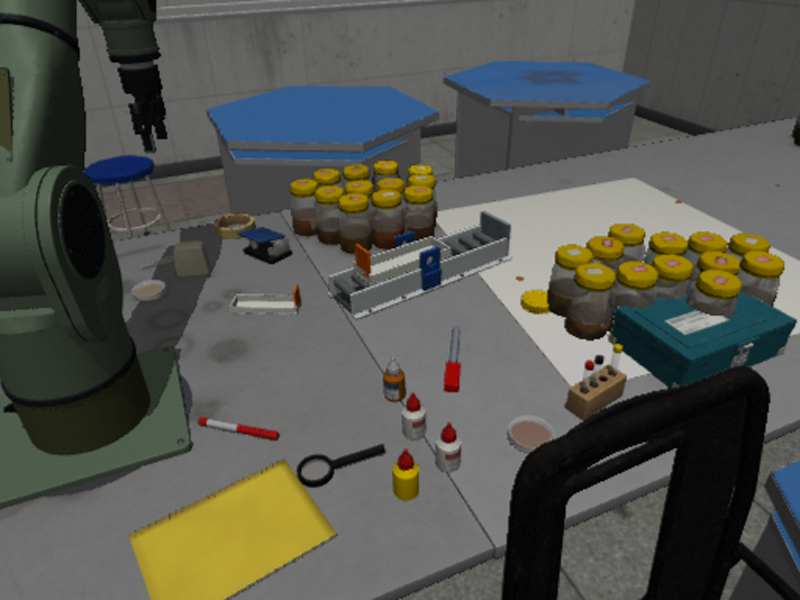

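View pics/top0b.png

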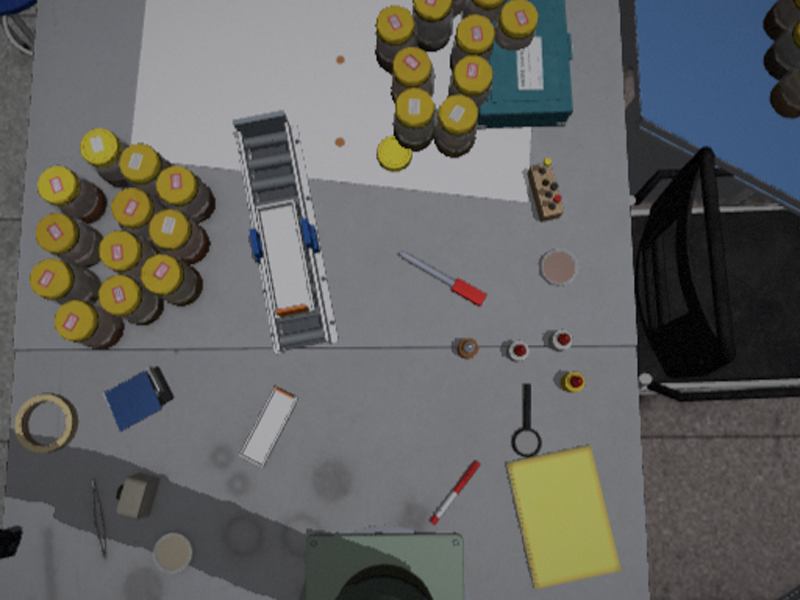

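The top view (800x600 picture) shows:
- **Bottles:** a brown one at (467,348) and white red-capped ones at (517,350) and (562,340). The yellow look-alike is at (573,381) and stays. No second brown bottle is visible, so there are 3 bottles.
- **Trays:** the large tray is on the track at about (287,258). The small look-alike is at (268,427) and stays.
- **Pin:** its grip is at (468,291) and its tip at (400,252). The red and white pen at (455,492) is not the pin.

Next I'll enlarge the crops.

```bash
cat > h.py <<'E'
import numpy as np, cv2
from scipy.spatial.transform import Rotation as R
from cell import robot, vision
def cap(n,name=None):
    c=vision.capture(n)
    if name: cv2.imwrite(f"pics/{name}.png",c["img"][:,:,::-1])
    return c
def crop(c,name,u0,v0,u1,v1,s):
    i=np.ascontiguousarray(c["img"][v0:v1,u0:u1,::-1]); i=cv2.resize(i,None,fx=s,fy=s,interpolation=cv2.INTER_CUBIC)
    for u in range((u0//10+1)*10,u1,10):
        L=12 if u%50==0 else 5
        cv2.line(i,(int((u-u0)*s),0),(int((u-u0)*s),L),(0,255,255),1)
        if u%20==0: cv2.putText(i,str(u),(int((u-u0)*s)-10,24),0,.4,(0,255,255),1)
    for v in range((v0//10+1)*10,v1,10):
        cv2.line(i,(0,int((v-v0)*s)),(6,int((v-v0)*s)),(0,255,255),1)
        if v%20==0: cv2.putText(i,str(v),(8,int((v-v0)*s)+4),0,.4,(0,255,255),1)
    cv2.imwrite(f"pics/{name}.png",i); print(i.shape)
def unproj(c,u,v,z):
    T=c["cam_to_world"]; d=np.array([(u-c["cx"])/c["fx"],-(v-c["cy"])/c["fy"],-1.])
    d=T[:3,:3]@d; o=T[:3,3]; return o+d*(z-o[2])/d[2]
def proj(c,p):
    T=c["cam_to_world"]; q=T[:3,:3].T@(np.asarray(p,float)-T[:3,3])
    return np.array([c["cx"]+c["fx"]*q[0]/-q[2], c["cy"]-c["fy"]*q[1]/-q[2]])
def plan(target,yaw=None,down=True):
    """delta from measured pose to target pos; yaw = world angle of tool y (jaw) axis mod pi, tool down"""
    s=robot.state(); r=R.from_quat(s["ee_rot"]); 
    dp=r.inv().apply(np.array(target)-s["eef_pos"])
    dr=np.zeros(3)
    if yaw is not None:
        best=None
        for k in (0,np.pi):
            y=np.array([np.cos(yaw+k),np.sin(yaw+k),0]); z=np.array([0,0,-1.]); x=np.cross(y,z)
            q=r.inv()*R.from_matrix(np.c_[x,y,z]); v=q.as_rotvec()
            if best is None or np.linalg.norm(v)<np.linalg.norm(best): best=v
            print("opt rot",v.round(3))
        dr=best
    print("t",round(s["t"],2),"pos",s["eef_pos"].round(4),"F",s["force"].round(1),"gap",round(s["finger_gap"],3),"j",s["joint_positions"].round(2))
    print("dp",dp.round(4),"dr",dr.round(3)); return dp,dr
E
python3 - <<'E'
from h import *
c=cap("top","t1"); 
crop(c,"a",145,60,225,235,3.4); crop(c,"b",245,150,385,260,5.5)
d=cap("side","s1"); crop(d,"c",200,130,340,210,5.5); crop(d,"d",235,195,335,330,4.4)
E
```

```text
(595, 272, 3)
(605, 770, 3)
(440, 770, 3)
(594, 440, 3)
```

View pics/a.png

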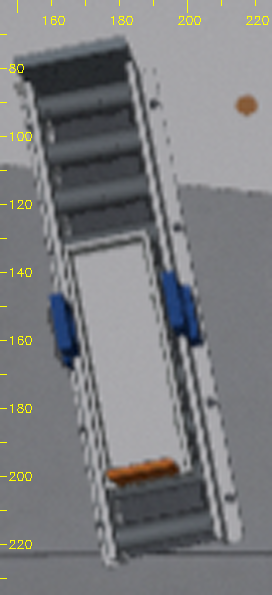

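View pics/b.png

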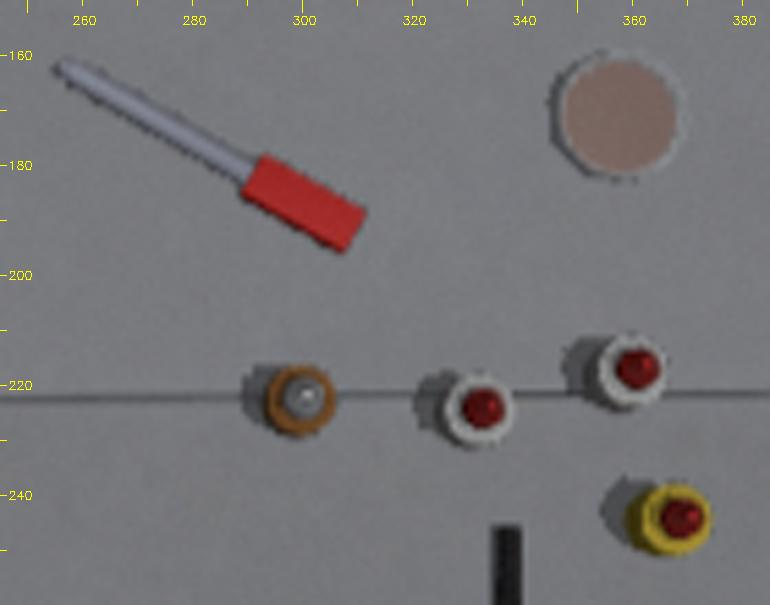

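View pics/c.png

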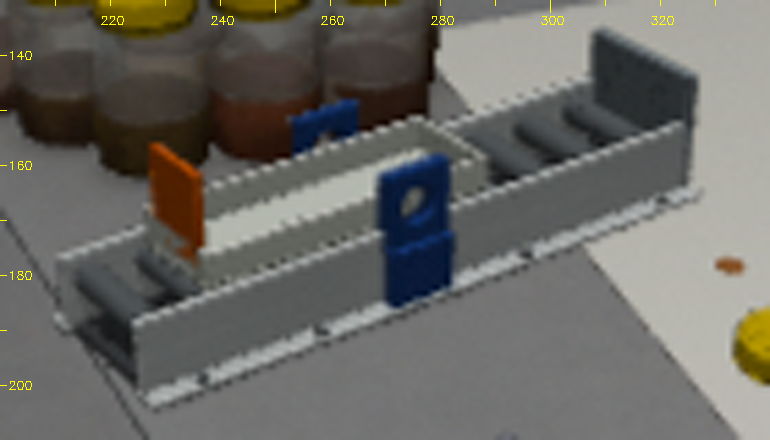

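View pics/d.png

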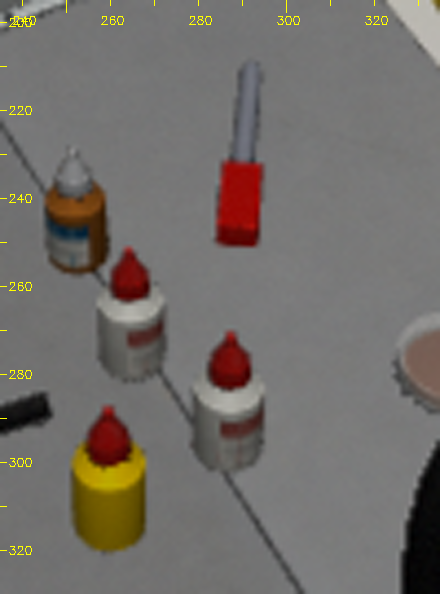

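```bash
python3 - <<'E'
from h import *
c=cap("top")
p=unproj(c,192,220,.052);q=unproj(c,168,80,.052);print(p,q,np.linalg.norm(p-q),np.arctan2(*(q-p)[[1,0]]))
crop(c,"a1",145,125,225,235,5.4);crop(c,"a2",140,65,220,135,8)
d=cap("side");print(unproj(d,274.9,166.9,.065))
crop(d,"c1",205,150,290,210,9)
# bottles
for n,u,v,us,vs in (("a",298.5,222.7,252,268),("c",331.5,224.5,265,278),("d",359,217.5,287,300)):
    print(n,unproj(c,u,v,.05))
E
```

```text
[0.44970017 0.13919284 0.052     ] [0.83750666 0.2106679  0.052     ] 0.39433813439754156 0.1822606605430419
(594, 432, 3)
(560, 640, 3)
[0.63941065 0.12708104 0.065     ]
(540, 765, 3)
a [ 0.44066701 -0.14172918  0.05      ]
c [ 0.43527843 -0.22853841  0.05      ]
d [ 0.45323802 -0.30160833  0.05      ]
```

View pics/a1.png

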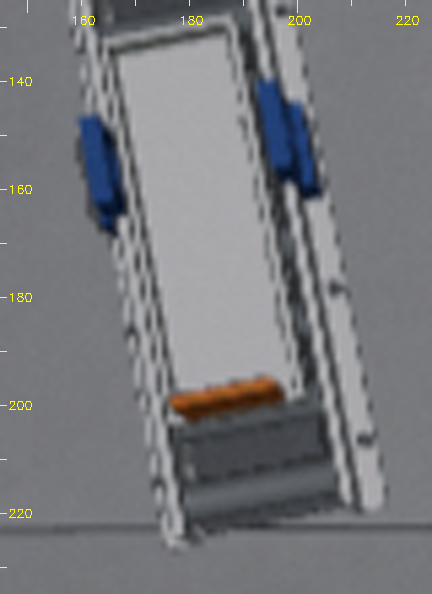

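View pics/a2.png

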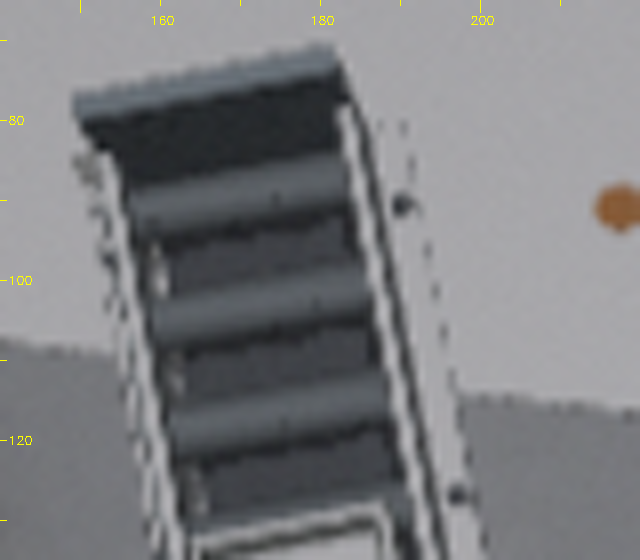

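View pics/c1.png

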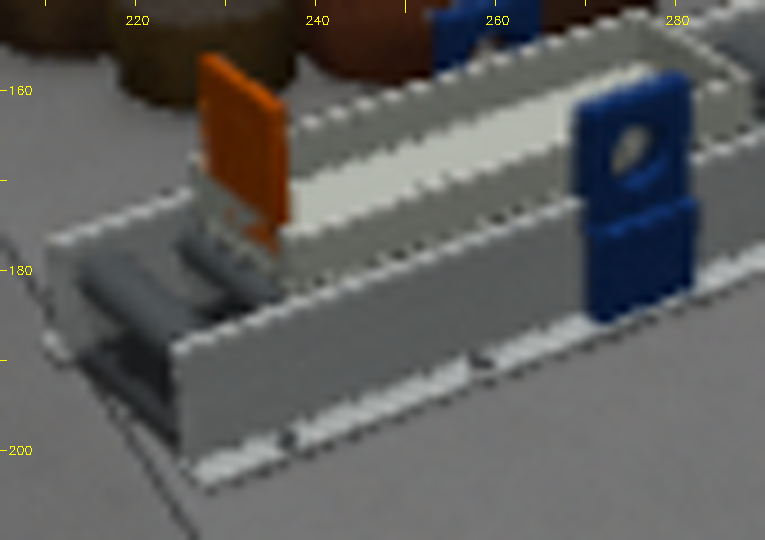

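```bash
cat > fit.py <<'E'
from h import *
from scipy.optimize import least_squares
c=cap("top");d=cap("side")
P=[(c,194.6,139.7,.022,-.044,.088),(c,198.2,158.3,-.022,-.044,.088),(c,162,146.5,.022,.044,.088),
(c,208.9,218.5,-.185,-.041,.052),(c,179.0,225,-.185,.041,.052),
(d,275.2,166.3,0,-.049,.065),(d,269.2,162,-.022,-.049,.088),(d,281.5,158.7,.022,-.049,.088),
(d,224.8,188.3,-.185,-.041,.052),(d,210,176.7,-.185,.041,.052)]
def W(p,q):
    x,y,th=p; C,S=np.cos(th),np.sin(th); return [x+C*q[0]-S*q[1],y+S*q[0]+C*q[1],q[2]]
def f(p): return np.concatenate([proj(k,W(p,q))-[u,v] for k,u,v,*q in P])
if __name__=="__main__":
    r=least_squares(f,[.63,.17,.18]); print(r.x); print(f(r.x).reshape(-1,2).round(1))
    p=r.x
    for k,n,(u0,v0,u1,v1),s in ((c,"oa",(140,65,225,235),3.5),(d,"od",(205,130,330,210),6)):
        i=cv2.resize(np.ascontiguousarray(k["img"][v0:v1,u0:u1,::-1]),None,fx=s,fy=s,interpolation=cv2.INTER_CUBIC)
        def L(a,b,col=(0,255,0)):
            A=(proj(k,W(p,a))+.5-[u0,v0])*s-.5;B=(proj(k,W(p,b))+.5-[u0,v0])*s-.5
            cv2.line(i,tuple(int(t) for t in A.round()),tuple(int(t) for t in B.round()),col,1)
        for sg in (-1,1):
            L((-.185,sg*.039,.052),(.21,sg*.039,.052))
            for y in (.039,.049):
                for a,b in (((-.022,.052),(-.022,.088)),((-.022,.088),(.022,.088)),((.022,.088),(.022,.052))):
                    L((a[0],sg*y,a[1]),(b[0],sg*y,b[1]),(255,0,255))
                t=np.linspace(0,2*np.pi,25)
                for a,b in zip(t,t[1:]): L((.01*np.cos(a),sg*y,.065+.01*np.sin(a)),(.01*np.cos(b),sg*y,.065+.01*np.sin(b)),(0,255,255))
        L((.21,-.039,.052),(.21,.039,.052));L((-.185,-.039,.052),(-.185,.039,.052))
        cv2.imwrite(f"pics/{n}.png",i)
E
python3 fit.py
```

```text
[0.62769469 0.16933919 0.19541622]
[[-0.1  0.1]
 [-0.7 -2.5]
 [-0.5 -0.1]
 [ 0.5 -0.3]
 [-0.1 -0.6]
 [-0.1  1.6]
 [ 0.2  1.3]
 [-0.7  0.7]
 [-1.9  0.6]
 [-0.6  0.7]]
```

View pics/oa.png

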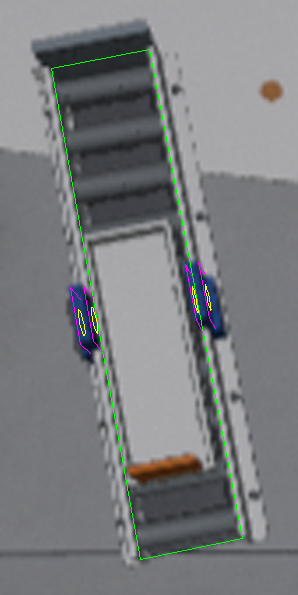

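View pics/od.png

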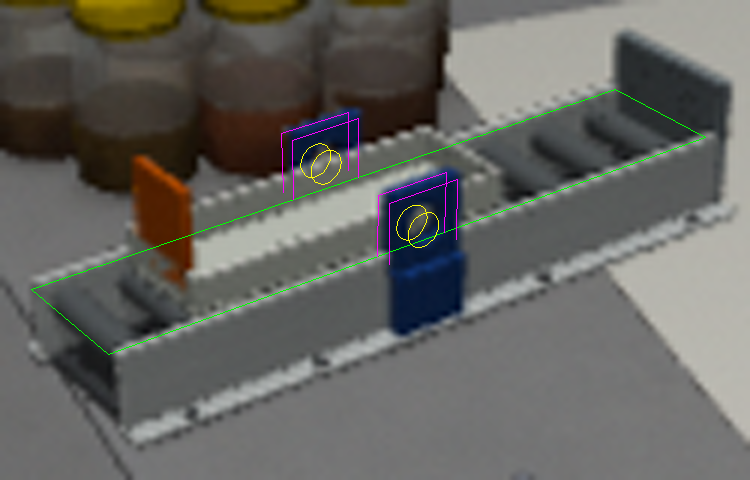

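```bash
python3 - <<'E'
import fit; from fit import *
P=fit.P; P[1]=(c,198.0,156.8,-.022,-.044,.088)
P+= [(c,194.6+0,139.7,.022,-.044,.088)]
P+=[(d,259.2,155.4,0,.039,.065)]
def g(p):
    r=[]
    for k,u,v,*q in P:
        o=p[3:5] if k is d else p[5:7]
        r.append(proj(k,W(p[:3],q))+o-[u,v])
    return np.concatenate([np.concatenate(r),p[3:7]/1.0])
r=least_squares(g,[.63,.17,.18,0,0,0,0],loss="soft_l1",f_scale=.7);print(r.x.round(4));print(g(r.x)[:-4].reshape(-1,2).round(1))
# roller / rail line from top: right rail bright line ends
for (u,v) in ((145+255/5.4,125+20/5.4),(145+350/5.4,125+500/5.4),(140+345/8,65+110/8),(140+440/8,65+550/8)): print("Rrail",unproj(c,u,v,.052)[:2])
for (u,v) in ((140+105/8,65+160/8),(140+178/8,65+550/8),(145+180/5.4,125+535/5.4)): print("Lrail",unproj(c,u,v,.052)[:2])
E
```

```text
[ 0.6282  0.1693  0.1949  0.2765 -0.9224  0.1265  0.3836]
[[ 0.   0.3]
 [-0.3 -0.8]
 [-0.3  0.1]
 [ 0.6 -0.1]
 [-0.  -0.4]
 [ 0.3  0.6]
 [ 0.7  0.4]
 [-0.3 -0.3]
 [-1.5 -0.4]
 [-0.2 -0.3]
 [ 0.   0.3]
 [ 0.1  1. ]]
Rrail [0.69826317 0.14191842]
Rrail [0.45572443 0.09220229]
Rrail [0.84073598 0.16894576]
Rrail [0.6840819  0.13419227]
Lrail [0.82344524 0.25140685]
Lrail [0.68483942 0.22310037]
Lrail [0.43920029 0.17510489]
```

```bash
cat >> h.py <<'E'
ST=(0.6282,0.1693,0.1955)
def S2W(x,y,z):
    C,S=np.cos(ST[2]),np.sin(ST[2]); return np.array([ST[0]+C*x-S*y,ST[1]+S*x+C*y,z])
def W2S(p):
    C,S=np.cos(ST[2]),np.sin(ST[2]); dx,dy=p[0]-ST[0],p[1]-ST[1]; return np.array([C*dx+S*dy,-S*dx+C*dy,p[2]])
E
python3 - <<'E'
from h import *
c=cap("top");d=cap("side")
A=lambda x,y:(145+x/5.4,125+y/5.4)
C1=lambda x,y:(205+x/9,150+y/9)
print("tray front top", [W2S(unproj(c,*A(*q),.070)).round(4) for q in ((105,46),(232,22),(168,34))])
print("tab top rear edge?", [W2S(unproj(c,*A(*q),.115)).round(4) for q in ((172,402),(282,385),(168,398),(270,376))])
print("tab side rear top corners",[W2S(unproj(d,*C1(*q),.115)).round(4) for q in ((200,55),(285,100))])
print("tray side offset-corrected",[W2S(unproj(d,C1(*q)[0]-.28,C1(*q)[1]+.92,.115)).round(4) for q in ((200,55),(285,100))])
for n,u,v,tu,tv,su,sv in (("a",298.5,222.7,300.8,222,251.6,228.5),("c",331.7,224.5,333,224,264,251.5),("d",359.3,217.5,361,217,287.5,270.5),("y",366.5,244.5,368.8,244,259.5,287.5)):
    print(n,unproj(c,u,v,.05).round(4),unproj(c,tu,tv,.078).round(4),unproj(d,su,sv,.078).round(4))
t=unproj(c,256.5,162,.008)
g=[unproj(c,245+x/5.5,150+y/5.5,.016) for x,y in ((268,154),(367,210),(343,253),(240,193))]
print("pin tip",t,"grip c",np.mean(g,0),[x.round(4) for x in g]); gc=np.mean(g,0); dd=t-gc; print(np.arctan2(dd[1],dd[0]),np.linalg.norm(dd[:2]))
E
```

```text
tray front top [array([0.0598, 0.0332, 0.07  ]), array([ 0.0591, -0.0307,  0.07  ]), array([0.0595, 0.0015, 0.07  ])]
tab top rear edge? [array([-0.1295,  0.0255,  0.115 ]), array([-0.132 , -0.0263,  0.115 ]), array([-0.1273,  0.027 ,  0.115 ]), array([-0.1267, -0.0216,  0.115 ])]
tab side rear top corners [array([-0.1279,  0.0236,  0.115 ]), array([-0.122 , -0.0207,  0.115 ])]
tray side offset-corrected [array([-0.1317,  0.0189,  0.115 ]), array([-0.1258, -0.0251,  0.115 ])]
a [ 0.4407 -0.1417  0.05  ] [ 0.4401 -0.1454  0.078 ] [ 0.4453 -0.1442  0.078 ]
c [ 0.4353 -0.2291  0.05  ] [ 0.4343 -0.2283  0.078 ] [ 0.4383 -0.2307  0.078 ]
d [ 0.4532 -0.3024  0.05  ] [ 0.4519 -0.301   0.078 ] [ 0.4582 -0.304   0.078 ]
y [ 0.3822 -0.3185  0.05  ] [ 0.3824 -0.3183  0.078 ] [ 0.3864 -0.3227  0.078 ]
pin tip [ 0.61397033 -0.03176064  0.008     ] grip c [ 0.54193948 -0.15144979  0.016     ] [array([ 0.5666, -0.1338,  0.016 ]), array([ 0.5379, -0.1825,  0.016 ]), array([ 0.5164, -0.1701,  0.016 ]), array([ 0.5469, -0.1195,  0.016 ])]
1.0290425231801519 0.13969229655086496
```

```bash
cat >> h.py <<'E'
def rows(*wps):
    """wps: (pos,yaw). prints rows from measured pose"""
    s=robot.state(); r=R.from_quat(s["ee_rot"]); M=r.as_matrix(); cur=np.arctan2(M[1,1],M[0,1])
    print("t",round(s["t"],2),"pos",s["eef_pos"].round(4),"yaw",round(cur,3),"tilt",np.round(M[:2,2],4),"F",s["force"].round(1),"gap",round(s["finger_gap"],3),"j",s["joint_positions"].round(2))
    p0=s["eef_pos"];y0=cur
    for pos,yaw in wps:
        y=np.array([np.cos(yaw),np.sin(yaw),0]); z=np.array([0,0,-1.]); x=np.cross(y,z)
        v=(r.inv()*R.from_matrix(np.c_[x,y,z])).as_rotvec()
        dp=r.inv().apply(np.array(pos)-s["eef_pos"])
        print("dp",dp.round(4).tolist(),"dr",v.round(3).tolist(),"minrows",round(max(np.linalg.norm(np.array(pos)-p0)/.05,abs(yaw-y0)/.15),1)); p0=np.array(pos);y0=yaw
E
python3 - <<'E'
from h import *
rows(((.40,.32,.30),.5),((.48,.0,.30),-0.2))
E
```

```text
t 0.6 pos [0.1878 0.5434 0.2313] yaw 1.238 tilt [-0.     -0.0001] F [ 0.4 -0.4 -0.7] gap 1.001 j [-1.28  0.71 -0.03  1.48  0.02  0.95 -0.08]
dp [-0.2735, -0.1418, -0.0687] dr [-0.0, 0.0, 0.738] minrows 6.3
dp [-0.4537, -0.4181, -0.0687] dr [-0.0, 0.0, 1.438] minrows 6.6
```

Call:
servo_tool(increments=[{"delta_pos": [-0.04,-0.02,-0.012],"delta_rot": [0,0,0.1],"grip": 0.65},{"delta_pos": [-0.08,-0.04,-0.024],"delta_rot": [0,0,0.2],"grip": 0.65},{"delta_pos": [-0.12,-0.06,-0.036],"delta_rot": [0,0,0.31],"grip": 0.65},{"delta_pos": [-0.16,-0.08,-0.048],"delta_rot": [0,0,0.42],"grip": 0.65},{"delta_pos": [-0.2,-0.1,-0.056],"delta_rot": [0,0,0.53],"grip": 0.65},{"delta_pos": [-0.24,-0.12,-0.064],"delta_rot": [0,0,0.64],"grip": 0.65},{"delta_pos": [-0.272,-0.142,-0.069],"delta_rot": [0,0,0.74],"grip": 0.65},{"delta_pos": [-0.29,-0.18,-0.069],"delta_rot": [0,0,0.84],"grip": 0.65}], grip_force=40)

```text
t: 1.4
eef_pos: [0.405, 0.2774, 0.3005]
ee_rot: [0.555, 0.832, 0.001, 0.0]
force: [1.3, -0.4, 0.5]
finger_gap: 0.655
```

```bash
python3 - <<'E'
from h import *
rows(((.48,.0,.30),-0.2),((.4535,-.302,.2),-.55))
E
```

```text
t 1.4 pos [0.405  0.2774 0.3005] yaw 0.393 tilt [0.0014 0.0004] F [ 1.3 -0.4  0.5] gap 0.655 j [-0.78  0.51  0.2   1.67 -0.12  0.98 -0.15]
dp [-0.285, -0.037, 0.0005] dr [0.001, -0.0, 0.593] minrows 5.7
dp [-0.5538, -0.1773, 0.1003] dr [0.001, -0.001, 0.943] minrows 6.4
```

Call:
servo_tool(increments=[{"delta_pos": [-0.047,-0.006,0],"delta_rot": [0,0,0.1]},{"delta_pos": [-0.094,-0.012,0],"delta_rot": [0,0,0.2]},{"delta_pos": [-0.142,-0.018,0],"delta_rot": [0,0,0.3]},{"delta_pos": [-0.19,-0.024,0],"delta_rot": [0,0,0.4]},{"delta_pos": [-0.238,-0.03,0],"delta_rot": [0,0,0.5]},{"delta_pos": [-0.285,-0.037,0],"delta_rot": [0,0,0.6]},{"delta_pos": [-0.328,-0.06,0.015],"delta_rot": [0,0,0.66]},{"delta_pos": [-0.37,-0.083,0.03],"delta_rot": [0,0,0.72]}])

```text
schema error: expected keys delta_rot, delta_pos, grip
```

```bash
python3 - <<'E'
from h import *
rows(((.4535,-.302,.13),-.55),((.4535,-.302,.022),-.55))
E
```

```text
t 1.4 pos [0.405  0.2774 0.3005] yaw 0.393 tilt [0.0014 0.0004] F [ 1.3 -0.4  0.5] gap 0.655 j [-0.78  0.51  0.2   1.67 -0.12  0.98 -0.15]
dp [-0.5538, -0.1774, 0.1703] dr [0.001, -0.001, 0.943] minrows 12.1
dp [-0.5538, -0.1775, 0.2783] dr [0.001, -0.001, 0.943] minrows 2.2
```

Every row needs `grip`, so I'm resending the call with it included.

Call:
servo_tool(increments=[{"delta_pos": [-0.047,-0.006,0],"delta_rot": [0,0,0.1],"grip": 0.65},{"delta_pos": [-0.094,-0.012,0],"delta_rot": [0,0,0.2],"grip": 0.65},{"delta_pos": [-0.142,-0.018,0],"delta_rot": [0,0,0.3],"grip": 0.65},{"delta_pos": [-0.19,-0.024,0],"delta_rot": [0,0,0.4],"grip": 0.65},{"delta_pos": [-0.238,-0.03,0],"delta_rot": [0,0,0.5],"grip": 0.65},{"delta_pos": [-0.285,-0.037,0],"delta_rot": [0,0,0.6],"grip": 0.65},{"delta_pos": [-0.328,-0.06,0.015],"delta_rot": [0,0,0.66],"grip": 0.65},{"delta_pos": [-0.37,-0.083,0.03],"delta_rot": [0,0,0.72],"grip": 0.65}])

```text
t: 2.2
eef_pos: [0.47, -0.0954, 0.2704]
ee_rot: [0.812, 0.584, 0.0, 0.0]
force: [2.3, 0.0, -0.8]
finger_gap: 0.643
```

```bash
python3 - <<'E'
from h import *
rows(((.4535,-.302,.13),-.55),((.4535,-.302,.022),-.55))
E
```

```text
t 2.2 pos [ 0.47   -0.0954  0.2704] yaw -0.324 tilt [ 0.0008 -0.0003] F [ 2.3  0.  -0.8] gap 0.643 j [-0.09  0.54  0.38  1.76 -0.25  0.88  0.08]
dp [-0.2011, 0.0501, 0.1404] dr [0.001, -0.0, 0.226] minrows 5.0
dp [-0.2011, 0.05, 0.2484] dr [0.001, -0.0, 0.226] minrows 2.2
```

Call:
servo_tool(increments=[{"delta_pos": [-0.04,0.01,0.028],"delta_rot": [0,0,0.05],"grip": 0.65},{"delta_pos": [-0.08,0.02,0.056],"delta_rot": [0,0,0.1],"grip": 0.65},{"delta_pos": [-0.12,0.03,0.084],"delta_rot": [0,0,0.15],"grip": 0.65},{"delta_pos": [-0.16,0.04,0.112],"delta_rot": [0,0,0.2],"grip": 0.65},{"delta_pos": [-0.19,0.047,0.13],"delta_rot": [0,0,0.226],"grip": 0.65},{"delta_pos": [-0.201,0.05,0.14],"delta_rot": [0,0,0.226],"grip": 0.65},{"delta_pos": [-0.201,0.05,0.14],"delta_rot": [0,0,0.226],"grip": 0.65},{"delta_pos": [-0.201,0.05,0.14],"delta_rot": [0,0,0.226],"grip": 0.65}])

```text
t: 3.0
eef_pos: [0.4544, -0.299, 0.1311]
ee_rot: [0.872, 0.49, 0.0, -0.0]
force: [-0.4, 0.3, -0.4]
finger_gap: 0.652
```

```bash
python3 - <<'E'
from h import *
c=cap("top"); crop(c,"e",270,150,400,270,5);d=cap("side");crop(d,"f",235,180,335,330,4)
rows(((.4535,-.302,.022),-.55))
for k in (c,d): print([proj(k,(.4535,-.302,z)).round(1) for z in (.13,.078,.05,0)])
E
```

```text
(600, 650, 3)
(600, 400, 3)
t 3.1 pos [ 0.4547 -0.2988  0.1315] yaw -0.546 tilt [ 0.0011 -0.    ] F [ 0.5  0.6 -0.6] gap 0.647 j [ 0.37  0.82  0.3   1.72 -0.37  0.65  0.32]
dp [-0.0034, 0.0005, 0.1095] dr [0.001, -0.001, 0.004] minrows 2.2
[array([365.7, 214.3]), array([361.4, 216.4]), array([359.1, 217.4]), array([355.4, 219.1])]
[array([285.7, 251.6]), array([285. , 270.5]), array([284.7, 280.2]), array([284.1, 296.6])]
```

View pics/e.png

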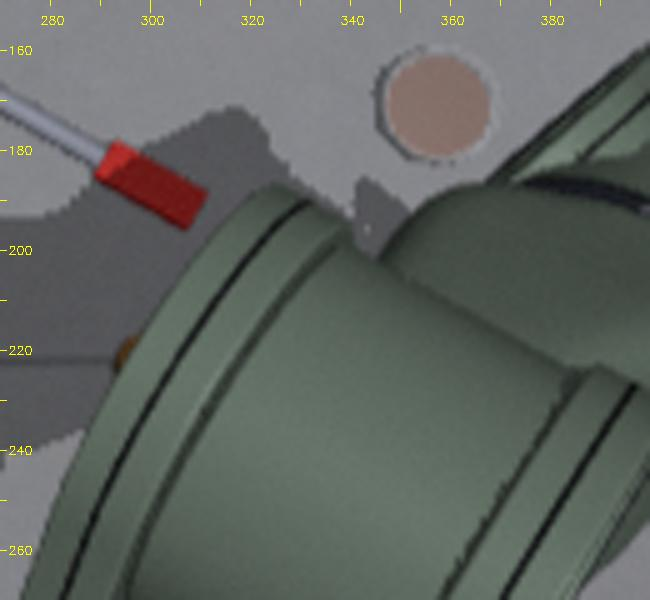

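View pics/f.png

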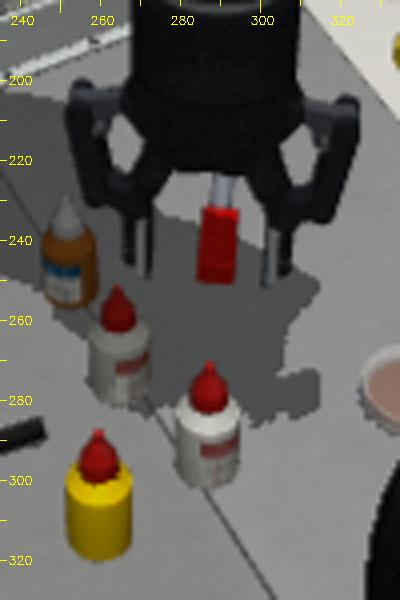

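Call:
servo_tool(increments=[{"delta_pos": [-0.005,-0.001,0.015],"delta_rot": [0,0,0],"grip": 0.65},{"delta_pos": [-0.005,-0.001,0.035],"delta_rot": [0,0,0],"grip": 0.65},{"delta_pos": [-0.005,-0.001,0.06],"delta_rot": [0,0,0],"grip": 0.65},{"delta_pos": [-0.005,-0.001,0.085],"delta_rot": [0,0,0],"grip": 0.65},{"delta_pos": [-0.005,-0.001,0.105],"delta_rot": [0,0,0],"grip": 0.65},{"delta_pos": [-0.005,-0.001,0.109],"delta_rot": [0,0,0],"grip": 0.65},{"delta_pos": [-0.005,-0.001,0.109],"delta_rot": [0,0,0],"grip": 0.4},{"delta_pos": [-0.005,-0.001,0.109],"delta_rot": [0,0,0],"grip": 0.2}])

```text
t: 3.9
eef_pos: [0.4511, -0.3038, 0.023]
ee_rot: [0.872, 0.49, 0.0, 0.001]
force: [-0.8, -0.0, 1.5]
finger_gap: 0.386
```

Call:
servo_tool(increments=[{"delta_pos": [0,0,0],"delta_rot": [0,0,0],"grip": 0.2},{"delta_pos": [0,0,0],"delta_rot": [0,0,0],"grip": 0.2},{"delta_pos": [0,0,0],"delta_rot": [0,0,0],"grip": 0.2}])

```text
t: 4.2
eef_pos: [0.4511, -0.3038, 0.0228]
ee_rot: [0.872, 0.49, 0.0, 0.001]
force: [-0.1, 1.5, 10.8]
finger_gap: 0.387
```

```bash
python3 - <<'E'
from h import *
d=cap("side");crop(d,"f",235,180,335,330,4)
rows(((.454,-.30,.2),-.55))
E
```

```text
(600, 400, 3)
t 4.25 pos [ 0.4511 -0.3038  0.0228] yaw -0.548 tilt [ 0.0015 -0.0006] F [-0.7  2.4 10.1] gap 0.385 j [ 0.43  1.    0.2   1.78 -0.43  0.41  0.39]
dp [0.0049, 0.0008, -0.1772] dr [0.002, -0.0, 0.002] minrows 3.5
```

View pics/f.png

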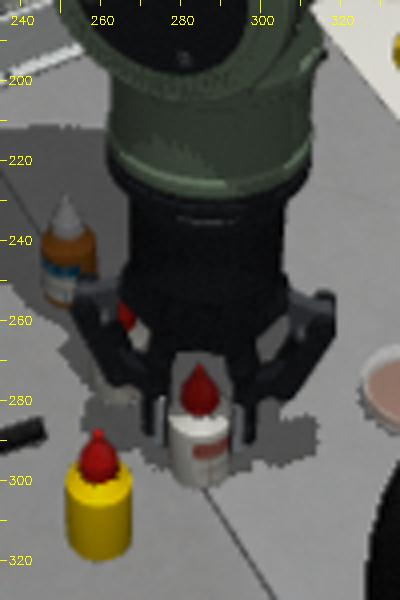

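```bash
python3 - <<'E'
from h import *
P=S2W(.032,0,.2);print(P)
rows(((.454,-.30,.2),-.55),((.52,-.12,.22),-.25),((*P[:2],.2),.196))
E
```

```text
[0.65959042 0.17551623 0.2       ]
t 4.25 pos [ 0.4511 -0.3038  0.0228] yaw -0.548 tilt [ 0.0015 -0.0006] F [-0.7  2.4 10.1] gap 0.385 j [ 0.43  1.    0.2   1.78 -0.43  0.41  0.39]
dp [0.0049, 0.0008, -0.1772] dr [0.002, -0.0, 0.002] minrows 3.5
dp [0.1929, -0.0366, -0.1972] dr [0.002, 0.0, -0.298] minrows 3.9
dp [0.5179, -0.0713, -0.1772] dr [0.002, 0.0, -0.744] minrows 6.5
```

Call:
servo_tool(increments=[{"delta_pos": [0,0,-0.02],"delta_rot": [0,0,0],"grip": 0.2},{"delta_pos": [0,0,-0.06],"delta_rot": [0,0,0],"grip": 0.2},{"delta_pos": [0,0,-0.1],"delta_rot": [0,0,0],"grip": 0.2},{"delta_pos": [0.02,-0.004,-0.14],"delta_rot": [0,0,0],"grip": 0.2},{"delta_pos": [0.05,-0.009,-0.175],"delta_rot": [0,0,-0.05],"grip": 0.2},{"delta_pos": [0.09,-0.017,-0.19],"delta_rot": [0,0,-0.13],"grip": 0.2},{"delta_pos": [0.135,-0.026,-0.197],"delta_rot": [0,0,-0.21],"grip": 0.2},{"delta_pos": [0.18,-0.034,-0.197],"delta_rot": [0,0,-0.29],"grip": 0.2}])

```text
t: 5.05
eef_pos: [0.5159, -0.1308, 0.2205]
ee_rot: [0.791, 0.611, 0.001, 0.001]
force: [1.2, 0.4, -0.1]
finger_gap: 0.388
```

```bash
python3 - <<'E'
from h import *
P=S2W(.032,0,.2)
rows(((*P[:2],.2),.196))
E
```

```text
t 5.05 pos [ 0.5159 -0.1308  0.2205] yaw -0.255 tilt [ 0.0026 -0.0005] F [ 1.2  0.4 -0.1] gap 0.388 j [ 0.01  0.68  0.33  1.67 -0.27  0.84  0.2 ]
dp [0.3326, 0.0617, 0.0207] dr [0.003, 0.0, -0.451] minrows 6.8
```

Call:
servo_tool(increments=[{"delta_pos": [0.045,0.008,0],"delta_rot": [0,0,-0.06],"grip": 0.2},{"delta_pos": [0.09,0.016,0],"delta_rot": [0,0,-0.12],"grip": 0.2},{"delta_pos": [0.135,0.025,0],"delta_rot": [0,0,-0.18],"grip": 0.2},{"delta_pos": [0.18,0.034,0.005],"delta_rot": [0,0,-0.25],"grip": 0.2},{"delta_pos": [0.225,0.042,0.01],"delta_rot": [0,0,-0.32],"grip": 0.2},{"delta_pos": [0.27,0.05,0.015],"delta_rot": [0.001,0,-0.38],"grip": 0.2},{"delta_pos": [0.31,0.057,0.02],"delta_rot": [0.002,0,-0.43],"grip": 0.2},{"delta_pos": [0.333,0.062,0.02],"delta_rot": [0.003,0,-0.451],"grip": 0.2}])

```text
t: 5.85
eef_pos: [0.6601, 0.1773, 0.1983]
ee_rot: [0.634, 0.773, -0.001, -0.002]
force: [0.4, -0.2, 0.5]
finger_gap: 0.388
```

Call:
servo_tool(increments=[{"delta_pos": [0,0,0.0],"delta_rot": [0,0,0],"grip": 0.2}])

```text
t: 5.95
eef_pos: [0.6602, 0.1772, 0.1982]
ee_rot: [0.634, 0.773, -0.001, -0.002]
force: [-0.0, -0.4, -0.4]
finger_gap: 0.387
```

```bash
python3 - <<'E'
from h import *
d=cap("side");crop(d,"f",200,90,340,210,5)
c=cap("top");crop(c,"e",140,90,260,210,5)
P=S2W(.032,0,.2)
rows(((*P[:2],.073),.196)); print(W2S(robot.state()["eef_pos"]))
E
```

```text
(600, 700, 3)
(600, 600, 3)
t 6.05 pos [0.66   0.1735 0.1989] yaw 0.193 tilt [-0.0029 -0.0006] F [-0.5 -0.3 -0.5] gap 0.386 j [-0.39  0.94  0.25  1.06 -0.22  1.16  0.04]
dp [0.002, 0.0004, 0.1259] dr [-0.003, -0.0, -0.003] minrows 2.5
[ 0.0320047  -0.00202097  0.19890783]
```

View pics/f.png

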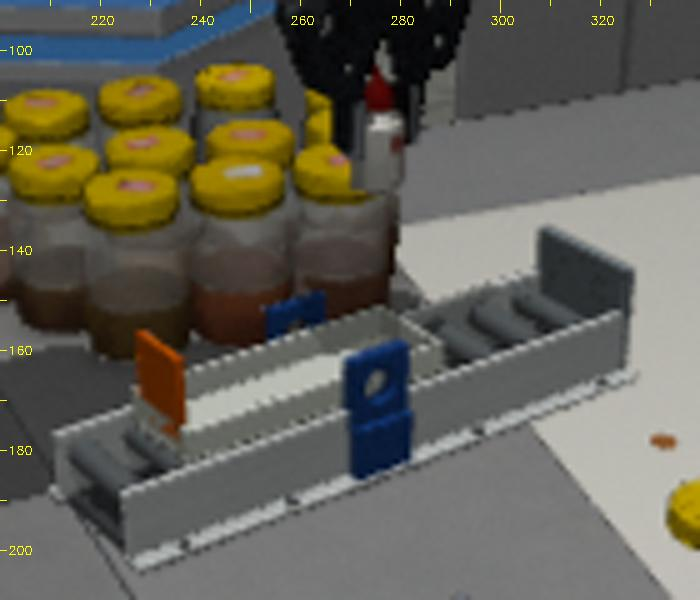

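View pics/e.png

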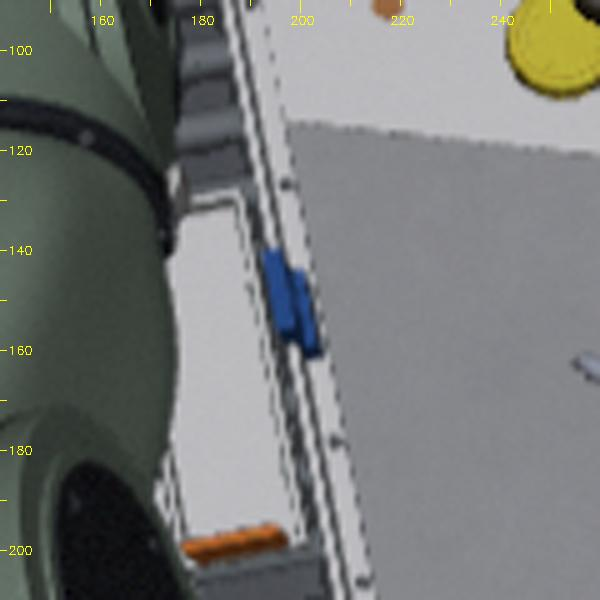

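Call:
servo_tool(increments=[{"delta_pos": [0,0,0.03],"delta_rot": [-0.003,0,-0.003],"grip": 0.2},{"delta_pos": [0,0,0.07],"delta_rot": [-0.003,0,-0.003],"grip": 0.2},{"delta_pos": [0,0,0.1],"delta_rot": [-0.003,0,-0.003],"grip": 0.2},{"delta_pos": [0,0,0.116],"delta_rot": [-0.003,0,-0.003],"grip": 0.2},{"delta_pos": [0,0,0.124],"delta_rot": [-0.003,0,-0.003],"grip": 0.2},{"delta_pos": [0,0,0.126],"delta_rot": [-0.003,0,-0.003],"grip": 0.2},{"delta_pos": [0,0,0.126],"delta_rot": [-0.003,0,-0.003],"grip": 0.2},{"delta_pos": [0,0,0.126],"delta_rot": [-0.003,0,-0.003],"grip": 0.2}])

```text
t: 6.85
eef_pos: [0.6603, 0.1738, 0.0739]
ee_rot: [0.635, 0.773, 0.001, 0.0]
force: [0.0, -1.0, -0.1]
finger_gap: 0.385
```

```bash
python3 - <<'E'
from h import *
d=cap("side");crop(d,"f",200,90,340,210,5)
rows(((.66,.176,.2),.196)); print(W2S(robot.state()["eef_pos"]))
E
```

```text
(600, 700, 3)
t 6.9 pos [0.6602 0.1738 0.0738] yaw 0.196 tilt [0.0014 0.001 ] F [-0.3  0.4  0.4] gap 0.387 j [-0.39  1.08  0.22  1.19 -0.25  0.9   0.07]
dp [0.0023, 0.0004, -0.1262] dr [0.002, -0.001, -0.0] minrows 2.5
[ 0.03229972 -0.00182537  0.07378444]
```

View pics/f.png

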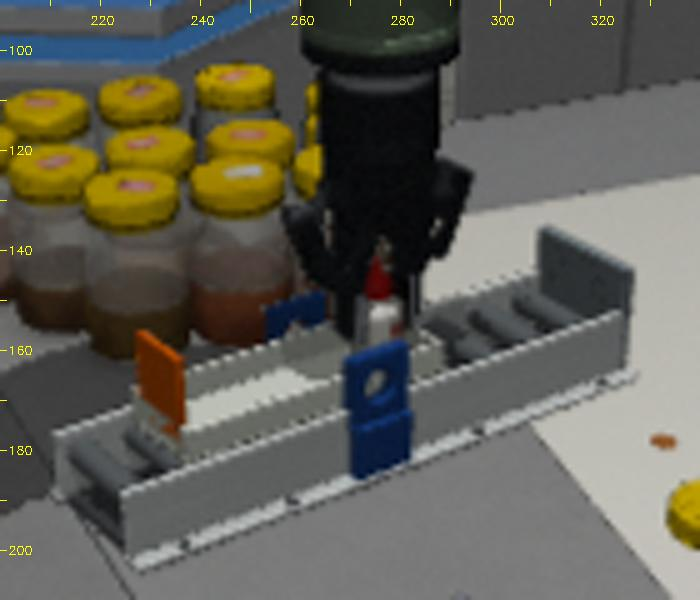

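Call:
servo_tool(increments=[{"delta_pos": [0,0,0.002],"delta_rot": [0,0,0],"grip": 0.2},{"delta_pos": [0,0,0.002],"delta_rot": [0,0,0],"grip": 0.42},{"delta_pos": [0,0,0.002],"delta_rot": [0,0,0],"grip": 0.5},{"delta_pos": [0,0,0.002],"delta_rot": [0,0,0],"grip": 0.52},{"delta_pos": [0,0,-0.02],"delta_rot": [0,0,0],"grip": 0.55},{"delta_pos": [0,0,-0.06],"delta_rot": [0,0,0],"grip": 0.6},{"delta_pos": [0,0,-0.1],"delta_rot": [0,0,0],"grip": 0.65},{"delta_pos": [0,0,-0.13],"delta_rot": [0,0,0],"grip": 0.65}])

```text
t: 7.7
eef_pos: [0.6601, 0.1736, 0.2053]
ee_rot: [0.635, 0.773, 0.001, 0.0]
force: [0.3, 0.1, -0.4]
finger_gap: 0.652
```

```bash
python3 - <<'E'
from h import *
d=cap("side");crop(d,"f",200,90,340,210,5)
rows(((.54,-.06,.2),-.15),((.44,-.2295,.15),-.45))
E
```

```text
(600, 700, 3)
t 7.75 pos [0.6614 0.1738 0.2097] yaw 0.196 tilt [0.0069 0.0021] F [1.  0.2 6.9] gap 0.653 j [-0.4   0.93  0.25  1.05 -0.22  1.17  0.04]
dp [-0.2057, -0.1647, 0.0084] dr [0.007, -0.002, 0.346] minrows 5.3
dp [-0.3525, -0.2961, 0.0573] dr [0.007, -0.003, 0.646] minrows 4.1
```

View pics/f.png

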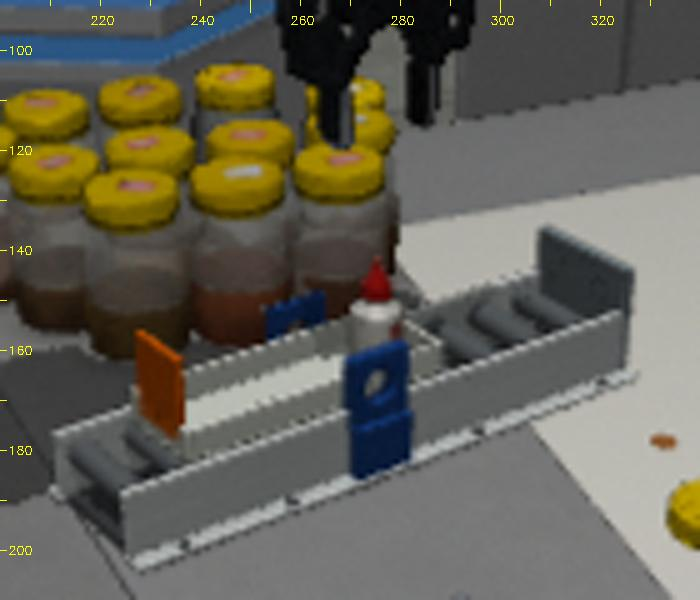

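Call:
servo_tool(increments=[{"delta_pos": [-0.035,-0.028,0],"delta_rot": [0.002,0,0.05],"grip": 0.65},{"delta_pos": [-0.07,-0.056,0],"delta_rot": [0.004,-0.001,0.11],"grip": 0.65},{"delta_pos": [-0.105,-0.084,0],"delta_rot": [0.006,-0.002,0.17],"grip": 0.65},{"delta_pos": [-0.14,-0.112,0],"delta_rot": [0.007,-0.002,0.23],"grip": 0.65},{"delta_pos": [-0.175,-0.14,0],"delta_rot": [0.007,-0.002,0.29],"grip": 0.65},{"delta_pos": [-0.21,-0.168,0.008],"delta_rot": [0.007,-0.002,0.35],"grip": 0.65},{"delta_pos": [-0.245,-0.2,0.02],"delta_rot": [0.007,-0.002,0.42],"grip": 0.65},{"delta_pos": [-0.28,-0.232,0.035],"delta_rot": [0.007,-0.002,0.5],"grip": 0.65}])

```text
t: 8.55
eef_pos: [0.4858, -0.1475, 0.1674]
ee_rot: [0.807, 0.591, -0.003, -0.001]
force: [1.6, -1.0, -0.6]
finger_gap: 0.653
```

```bash
python3 - <<'E'
from h import *
rows(((.438,-.230,.13),-.45),((.438,-.230,.022),-.45))
E
```

```text
t 8.55 pos [ 0.4858 -0.1475  0.1674] yaw -0.307 tilt [-0.0061 -0.0015] F [ 1.6 -1.  -0.6] gap 0.653 j [ 0.07  0.73  0.29  1.81 -0.31  0.66  0.24]
dp [-0.0929, -0.0205, 0.0378] dr [-0.005, 0.004, 0.143] minrows 2.0
dp [-0.0926, -0.0199, 0.1458] dr [-0.005, 0.004, 0.143] minrows 2.2
```

Call:
servo_tool(increments=[{"delta_pos": [-0.04,-0.009,0.015],"delta_rot": [-0.005,0.004,0.06],"grip": 0.65},{"delta_pos": [-0.08,-0.018,0.03],"delta_rot": [-0.005,0.004,0.12],"grip": 0.65},{"delta_pos": [-0.093,-0.02,0.036],"delta_rot": [-0.005,0.004,0.143],"grip": 0.65},{"delta_pos": [-0.093,-0.02,0.038],"delta_rot": [-0.005,0.004,0.143],"grip": 0.65}])

```text
t: 8.95
eef_pos: [0.4386, -0.2305, 0.1294]
ee_rot: [0.847, 0.531, -0.001, -0.001]
force: [0.5, 2.2, -0.7]
finger_gap: 0.648
```

```bash
python3 - <<'E'
from h import *
rows(((.438,-.230,.022),-.45))
d=cap("side");crop(d,"f",235,180,335,330,4)
E
```

```text
t 8.95 pos [ 0.4386 -0.2305  0.1294] yaw -0.451 tilt [-0.0018  0.0006] F [ 0.5  2.2 -0.7] gap 0.648 j [ 0.28  0.77  0.26  1.89 -0.36  0.52  0.33]
dp [0.0002, -0.0005, 0.1074] dr [-0.002, 0.0, -0.001] minrows 2.1
(600, 400, 3)
```

View pics/f.png

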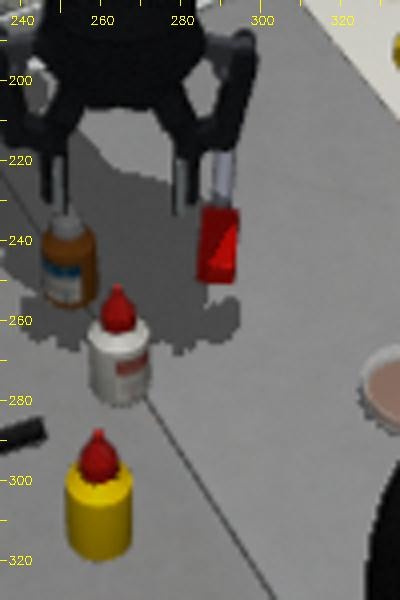

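Call:
servo_tool(increments=[{"delta_pos": [0,0,0.015],"delta_rot": [-0.002,0,0],"grip": 0.65},{"delta_pos": [0,0,0.035],"delta_rot": [-0.002,0,0],"grip": 0.65},{"delta_pos": [0,0,0.06],"delta_rot": [-0.002,0,0],"grip": 0.65},{"delta_pos": [0,0,0.085],"delta_rot": [-0.002,0,0],"grip": 0.65},{"delta_pos": [0,0,0.103],"delta_rot": [-0.002,0,0],"grip": 0.65},{"delta_pos": [0,0,0.107],"delta_rot": [-0.002,0,0],"grip": 0.65},{"delta_pos": [0,0,0.107],"delta_rot": [-0.002,0,0],"grip": 0.4},{"delta_pos": [0,0,0.107],"delta_rot": [-0.002,0,0],"grip": 0.2}])

```text
t: 9.8
eef_pos: [0.4402, -0.2285, 0.0239]
ee_rot: [0.846, 0.533, 0.001, 0.001]
force: [0.7, 0.3, 0.8]
finger_gap: 0.386
```

Call:
servo_tool(increments=[{"delta_pos": [0,0,0],"delta_rot": [0,0,0],"grip": 0.2},{"delta_pos": [0,0,0],"delta_rot": [0,0,0],"grip": 0.2},{"delta_pos": [0,0,0],"delta_rot": [0,0,0],"grip": 0.2},{"delta_pos": [0,0,-0.02],"delta_rot": [0,0,0],"grip": 0.2},{"delta_pos": [0,0,-0.06],"delta_rot": [0,0,0],"grip": 0.2},{"delta_pos": [0,0,-0.1],"delta_rot": [0,0,0],"grip": 0.2},{"delta_pos": [0,0,-0.14],"delta_rot": [0,0,0],"grip": 0.2},{"delta_pos": [0,0,-0.18],"delta_rot": [0,0,0],"grip": 0.2}])

```text
t: 10.6
eef_pos: [0.439, -0.2287, 0.205]
ee_rot: [0.846, 0.533, 0.0, 0.0]
force: [0.2, 0.2, -1.2]
finger_gap: 0.39
```

```bash
python3 - <<'E'
from h import *
d=cap("side");crop(d,"f",235,150,335,330,3.5)
P=S2W(-.024,-.002,.2)
rows(((.53,-.05,.21),-.1),((*P[:2],.2),.196))
E
```

```text
(630, 350, 3)
t 10.65 pos [ 0.4404 -0.2298  0.2103] yaw -0.448 tilt [ 0.0071 -0.003 ] F [-0.1 -1.1  9.9] gap 0.384 j [ 0.22  0.65  0.34  1.81 -0.31  0.73  0.29]
dp [0.2009, 0.003, 0.0004] dr [0.008, 0.001, -0.348] minrows 4.0
dp [0.4251, -0.0215, 0.0103] dr [0.008, 0.002, -0.644] minrows 4.5
```

View pics/f.png

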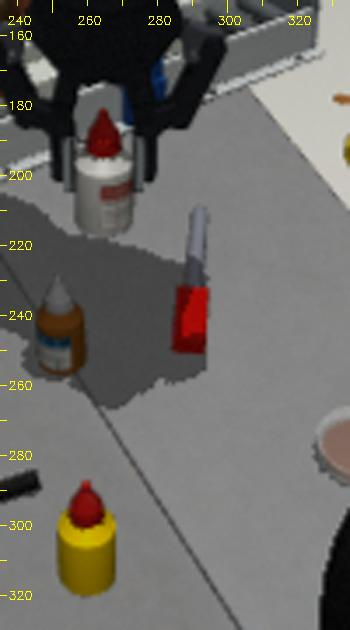

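Call:
servo_tool(increments=[{"delta_pos": [0.045,0,0],"delta_rot": [0.008,0,-0.08],"grip": 0.2},{"delta_pos": [0.09,0.001,0],"delta_rot": [0.008,0,-0.16],"grip": 0.2},{"delta_pos": [0.135,0.002,0],"delta_rot": [0.008,0,-0.24],"grip": 0.2},{"delta_pos": [0.18,0.002,0],"delta_rot": [0.008,0.001,-0.32],"grip": 0.2},{"delta_pos": [0.225,0,0],"delta_rot": [0.008,0.001,-0.39],"grip": 0.2},{"delta_pos": [0.27,-0.005,0],"delta_rot": [0.008,0.001,-0.45],"grip": 0.2},{"delta_pos": [0.315,-0.01,0.002],"delta_rot": [0.008,0.002,-0.51],"grip": 0.2},{"delta_pos": [0.36,-0.014,0.005],"delta_rot": [0.008,0.002,-0.57],"grip": 0.2}])

```text
t: 11.45
eef_pos: [0.5826, 0.1038, 0.1985]
ee_rot: [0.661, 0.75, -0.001, -0.003]
force: [-0.1, -0.5, 0.0]
finger_gap: 0.385
```

Call:
servo_tool(increments=[{"delta_pos": [0.038,0.01,0],"delta_rot": [0,0,-0.07],"grip": 0.2},{"delta_pos": [0.06,0.012,0.01],"delta_rot": [0,0,-0.074],"grip": 0.2},{"delta_pos": [0.06,0.012,0.01],"delta_rot": [0,0,-0.074],"grip": 0.2}])

```text
t: 11.75
eef_pos: [0.5857, 0.1665, 0.1871]
ee_rot: [0.632, 0.775, -0.001, -0.005]
force: [0.2, -0.9, -0.8]
finger_gap: 0.385
```

```bash
python3 - <<'E'
from h import *
P=S2W(-.024,-.002,.2)
rows(((*P[:2],.2),.196),((*P[:2],.0735),.196)); print(W2S(robot.state()["eef_pos"]))
E
```

```text
t 11.75 pos [0.5857 0.1665 0.1871] yaw 0.201 tilt [-0.0084  0.0044] F [ 0.2 -0.9 -0.8] gap 0.385 j [-0.44  0.83  0.24  1.41 -0.22  0.94  0.06]
dp [-0.0075, 0.0181, -0.0131] dr [-0.007, -0.006, 0.005] minrows 0.5
dp [-0.0083, 0.019, 0.1134] dr [-0.007, -0.006, 0.005] minrows 2.5
[-0.04221532  0.00552064  0.18708498]
```

Call:
servo_tool(increments=[{"delta_pos": [-0.007,0.018,-0.005],"delta_rot": [-0.007,-0.006,0.005],"grip": 0.2},{"delta_pos": [-0.008,0.018,0],"delta_rot": [-0.007,-0.006,0.005],"grip": 0.2},{"delta_pos": [-0.008,0.018,0.02],"delta_rot": [-0.007,-0.006,0.005],"grip": 0.2}])

```text
t: 12.05
eef_pos: [0.6067, 0.1577, 0.1694]
ee_rot: [0.637, 0.771, 0.001, 0.002]
force: [0.0, 0.7, -1.7]
finger_gap: 0.384
```

```bash
python3 - <<'E'
from h import *
P=S2W(-.024,-.002,.2)
rows(((*P[:2],.0735),.196)); print(W2S(robot.state()["eef_pos"]))
d=cap("side");crop(d,"f",200,90,340,210,5)
E
```

```text
t 12.05 pos [0.6067 0.1577 0.1694] yaw 0.191 tilt [ 0.0044 -0.001 ] F [ 0.   0.7 -1.7] gap 0.384 j [-0.41  0.87  0.24  1.37 -0.22  0.92  0.07]
dp [0.0054, -0.0011, 0.0958] dr [0.004, 0.002, -0.005] minrows 1.9
[-0.02333778 -0.00722906  0.16935112]
(600, 700, 3)
```

View pics/f.png

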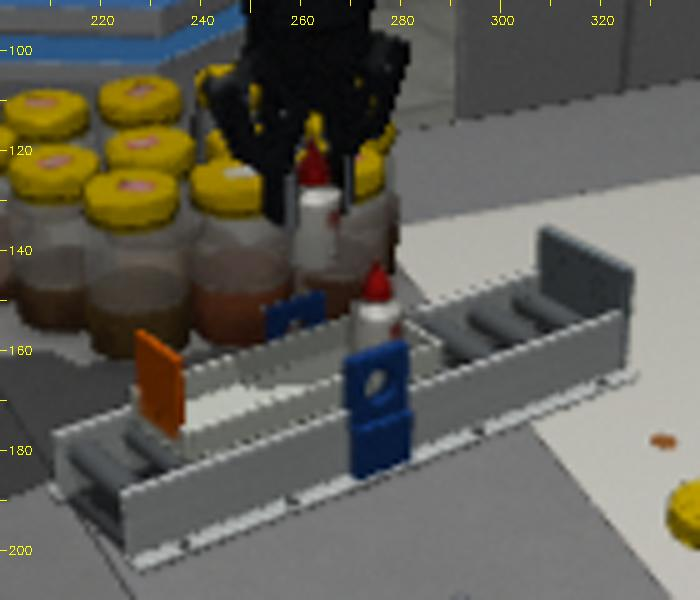

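Call:
servo_tool(increments=[{"delta_pos": [0.005,-0.004,0.02],"delta_rot": [0.004,0.002,-0.005],"grip": 0.2},{"delta_pos": [0.005,-0.004,0.045],"delta_rot": [0.004,0.002,-0.005],"grip": 0.2},{"delta_pos": [0.005,-0.004,0.07],"delta_rot": [0.004,0.002,-0.005],"grip": 0.2},{"delta_pos": [0.005,-0.004,0.085],"delta_rot": [0.004,0.002,-0.005],"grip": 0.2},{"delta_pos": [0.005,-0.004,0.094],"delta_rot": [0.004,0.002,-0.005],"grip": 0.2},{"delta_pos": [0.005,-0.004,0.097],"delta_rot": [0.004,0.002,-0.005],"grip": 0.2},{"delta_pos": [0.005,-0.004,0.097],"delta_rot": [0.004,0.002,-0.005],"grip": 0.2}])

```text
t: 12.8
eef_pos: [0.602, 0.1626, 0.0722]
ee_rot: [0.634, 0.773, -0.0, -0.0]
force: [0.7, 0.8, 3.6]
finger_gap: 0.384
```

```bash
python3 - <<'E'
from h import *
P=S2W(-.024,-.002,.2)
rows(((*P[:2],.0735),.196)); print(W2S(robot.state()["eef_pos"]))
d=cap("side");crop(d,"f",200,90,340,210,5)
E
```

```text
t 12.8 pos [0.602  0.1626 0.0722] yaw 0.197 tilt [-0.0006  0.0004] F [0.7 0.8 3.6] gap 0.384 j [-0.41  1.    0.2   1.45 -0.25  0.72  0.09]
dp [-0.0005, 0.003, -0.0013] dr [-0.001, -0.001, 0.001] minrows 0.1
[-0.02697789 -0.00145632  0.07223736]
(600, 700, 3)
```

View pics/f.png

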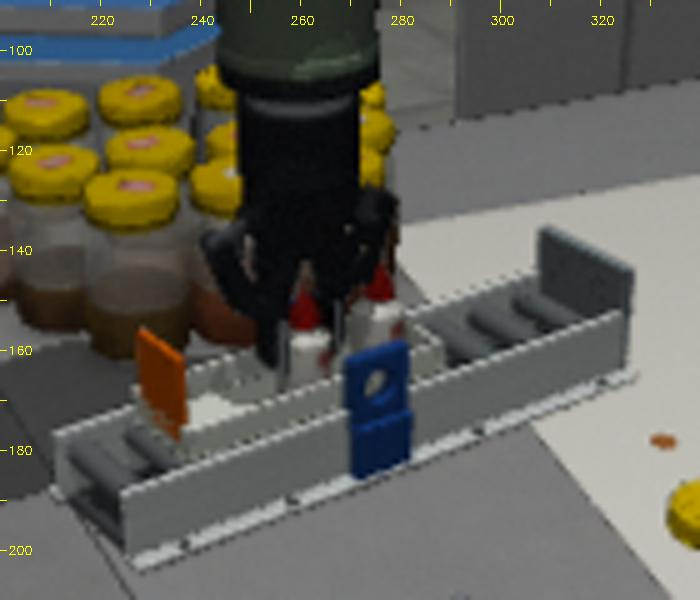

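Call:
servo_tool(increments=[{"delta_pos": [0,0,0],"delta_rot": [0,0,0],"grip": 0.42},{"delta_pos": [0,0,0],"delta_rot": [0,0,0],"grip": 0.47},{"delta_pos": [0,0,0],"delta_rot": [0,0,0],"grip": 0.48},{"delta_pos": [0,0,-0.01],"delta_rot": [0,0,0],"grip": 0.48},{"delta_pos": [0,0,-0.03],"delta_rot": [0,0,0],"grip": 0.5},{"delta_pos": [0,0,-0.065],"delta_rot": [0,0,0],"grip": 0.5},{"delta_pos": [0,0,-0.1],"delta_rot": [0,0,0],"grip": 0.6},{"delta_pos": [0,0,-0.13],"delta_rot": [0,0,0],"grip": 0.65}])

```text
t: 13.65
eef_pos: [0.6016, 0.1626, 0.2037]
ee_rot: [0.634, 0.773, -0.001, -0.001]
force: [-0.3, -0.4, 0.5]
finger_gap: 0.648
```

```bash
python3 - <<'E'
from h import *
d=cap("side");crop(d,"f",200,90,340,280,4)
rows(((.443,-.143,.14),-.28))
E
```

```text
(760, 560, 3)
t 13.7 pos [0.6031 0.1627 0.2081] yaw 0.197 tilt [0.0037 0.0014] F [0.7 0.6 6.7] gap 0.647 j [-0.43  0.83  0.25  1.33 -0.22  1.01  0.06]
dp [-0.2686, -0.217, 0.0671] dr [0.004, -0.002, 0.477] minrows 7.0
```

View pics/f.png

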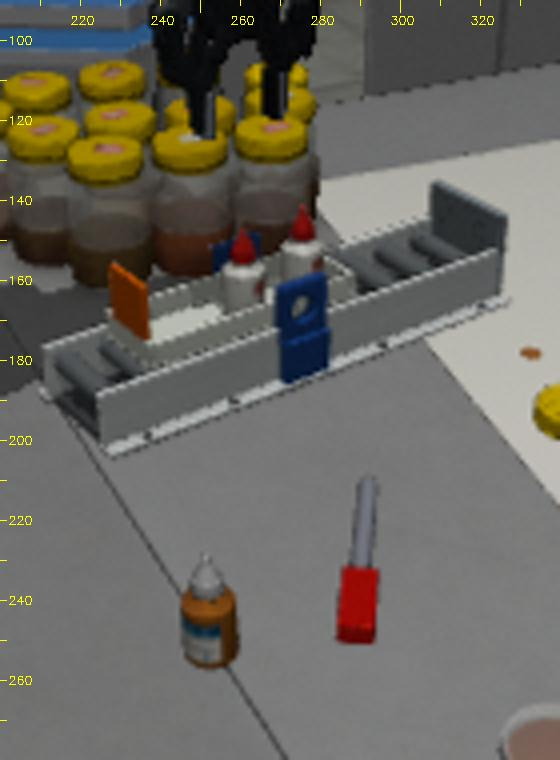

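Call:
servo_tool(increments=[{"delta_pos": [-0.037,-0.03,0],"delta_rot": [0,0,0.07],"grip": 0.65},{"delta_pos": [-0.074,-0.06,0],"delta_rot": [0,0,0.14],"grip": 0.65},{"delta_pos": [-0.112,-0.09,0],"delta_rot": [0.004,-0.002,0.21],"grip": 0.65},{"delta_pos": [-0.15,-0.12,0],"delta_rot": [0.004,-0.002,0.28],"grip": 0.65},{"delta_pos": [-0.187,-0.15,0.01],"delta_rot": [0.004,-0.002,0.35],"grip": 0.65},{"delta_pos": [-0.222,-0.18,0.025],"delta_rot": [0.004,-0.002,0.42],"grip": 0.65},{"delta_pos": [-0.255,-0.206,0.045],"delta_rot": [0.004,-0.002,0.477],"grip": 0.65},{"delta_pos": [-0.2685,-0.217,0.067],"delta_rot": [0.004,-0.002,0.477],"grip": 0.65}])

```text
t: 14.5
eef_pos: [0.4395, -0.1464, 0.1349]
ee_rot: [0.801, 0.599, -0.003, -0.0]
force: [2.2, 0.3, -1.5]
finger_gap: 0.649
```

Call:
servo_tool(increments=[{"delta_pos": [0,0,0],"delta_rot": [0,0,0],"grip": 0.65},{"delta_pos": [0,0,0.005],"delta_rot": [0,0,0],"grip": 0.65}])

```text
t: 14.7
eef_pos: [0.4414, -0.1431, 0.13]
ee_rot: [0.799, 0.601, -0.003, -0.001]
force: [0.5, 0.8, -0.0]
finger_gap: 0.652
```

```bash
python3 - <<'E'
from h import *
d=cap("side");crop(d,"f",200,160,300,280,5)
rows(((.443,-.144,.022),-.28))
E
```

```text
(600, 500, 3)
t 14.75 pos [ 0.4415 -0.1425  0.1294] yaw -0.279 tilt [-0.0064 -0.0016] F [ 0.1 -0.4 -0.1] gap 0.65 j [ 0.12  0.74  0.22  2.   -0.34  0.44  0.31]
dp [-0.0007, 0.0024, 0.1074] dr [-0.006, 0.003, 0.001] minrows 2.1
```

View pics/f.png

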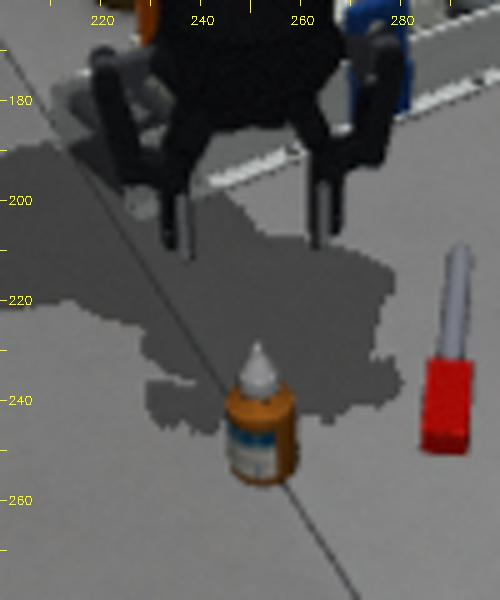

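Call:
servo_tool(increments=[{"delta_pos": [0,0.002,0.015],"delta_rot": [-0.006,0.003,0],"grip": 0.65},{"delta_pos": [0,0.003,0.035],"delta_rot": [-0.006,0.003,0],"grip": 0.65},{"delta_pos": [0,0.003,0.06],"delta_rot": [-0.006,0.003,0],"grip": 0.65},{"delta_pos": [0,0.003,0.085],"delta_rot": [-0.006,0.003,0],"grip": 0.65},{"delta_pos": [0,0.003,0.103],"delta_rot": [-0.006,0.003,0],"grip": 0.65},{"delta_pos": [0,0.003,0.107],"delta_rot": [-0.006,0.003,0],"grip": 0.65},{"delta_pos": [0,0.003,0.107],"delta_rot": [-0.006,0.003,0],"grip": 0.4},{"delta_pos": [0,0.003,0.107],"delta_rot": [-0.006,0.003,0],"grip": 0.2}])

```text
t: 15.55
eef_pos: [0.4437, -0.1439, 0.0235]
ee_rot: [0.799, 0.602, -0.0, 0.001]
force: [-0.7, 1.1, 1.1]
finger_gap: 0.383
```

Call:
servo_tool(increments=[{"delta_pos": [0,0,0],"delta_rot": [0,0,0],"grip": 0.2},{"delta_pos": [0,0,0],"delta_rot": [0,0,0],"grip": 0.2},{"delta_pos": [0,0,0],"delta_rot": [0,0,0],"grip": 0.2},{"delta_pos": [0,0,-0.02],"delta_rot": [0,0,0],"grip": 0.2},{"delta_pos": [0,0,-0.06],"delta_rot": [0,0,0],"grip": 0.2},{"delta_pos": [0,0,-0.1],"delta_rot": [0,0,0],"grip": 0.2},{"delta_pos": [0,0,-0.14],"delta_rot": [0,0,0],"grip": 0.2},{"delta_pos": [0,0,-0.18],"delta_rot": [0,0,0],"grip": 0.2}])

```text
t: 16.35
eef_pos: [0.443, -0.1439, 0.2049]
ee_rot: [0.799, 0.601, -0.0, 0.0]
force: [0.6, 0.2, -0.1]
finger_gap: 0.388
```

```bash
python3 - <<'E'
from h import *
d=cap("side");crop(d,"f",200,130,300,280,4)
P=S2W(-.084,-.002,.2)
rows(((.52,.02,.21),0),((*P[:2],.2),.196))
E
```

```text
(600, 400, 3)
t 16.4 pos [ 0.4444 -0.1447  0.2099] yaw -0.281 tilt [ 0.0064 -0.0024] F [ 0.4 -1.1  7.6] gap 0.384 j [ 0.06  0.61  0.32  1.91 -0.29  0.67  0.27]
dp [0.1792, 0.0271, -0.0001] dr [0.007, 0.001, -0.281] minrows 3.6
dp [0.3123, 0.0159, 0.0098] dr [0.007, 0.002, -0.477] minrows 2.7
```

View pics/f.png

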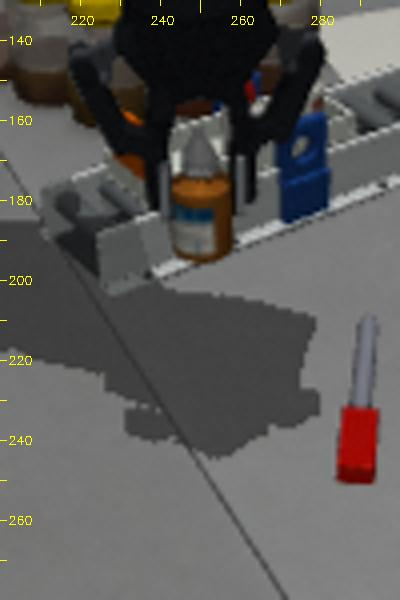

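Call:
servo_tool(increments=[{"delta_pos": [0.045,0.007,0],"delta_rot": [0.007,0,0.07],"grip": 0.2},{"delta_pos": [0.09,0.014,0],"delta_rot": [0.007,0,0.14],"grip": 0.2},{"delta_pos": [0.135,0.02,0],"delta_rot": [0.007,0,0.21],"grip": 0.2},{"delta_pos": [0.18,0.026,0],"delta_rot": [0.007,0,0.29],"grip": 0.2},{"delta_pos": [0.225,0.025,0],"delta_rot": [0.007,0,0.36],"grip": 0.2},{"delta_pos": [0.265,0.022,0],"delta_rot": [0.007,0,0.43],"grip": 0.2},{"delta_pos": [0.3,0.018,0],"delta_rot": [0.007,0,0.5],"grip": 0.2},{"delta_pos": [0.312,0.016,0.0],"delta_rot": [0.007,0,0.573],"grip": 0.2}])

```text
t: 17.2
eef_pos: [0.5446, 0.1555, 0.2023]
ee_rot: [0.936, 0.352, -0.002, -0.003]
force: [0.4, -0.7, 0.2]
finger_gap: 0.387
```

Call:
servo_tool(increments=[{"delta_pos": [0,0,0],"delta_rot": [0,0,0],"grip": 0.2},{"delta_pos": [0,0,0],"delta_rot": [0,0,0],"grip": 0.2}])

```text
t: 17.4
eef_pos: [0.5447, 0.1508, 0.2026]
ee_rot: [0.936, 0.352, -0.002, -0.002]
force: [0.3, -1.3, -0.6]
finger_gap: 0.388
```

```bash
python3 - <<'E'
from h import *
P=S2W(-.085,-.001,.2)
rows(((*P[:2],.19),-.854),((*P[:2],.0735),-.854)); print(W2S(robot.state()["eef_pos"]))
d=cap("side");crop(d,"f",200,90,340,210,5)
E
```

```text
t 17.4 pos [0.5447 0.1508 0.2026] yaw -0.852 tilt [-0.006   0.0026] F [ 0.3 -1.3 -0.6] gap 0.388 j [-0.6   0.8   0.58  1.57 -0.51  0.94 -0.71]
dp [0.001, -0.0005, 0.0126] dr [-0.006, 0.003, 0.002] minrows 0.3
dp [0.0013, 0.0002, 0.129] dr [-0.006, 0.003, 0.002] minrows 2.3
[-0.08551757 -0.00194002  0.20255187]
(600, 700, 3)
```

View pics/f.png

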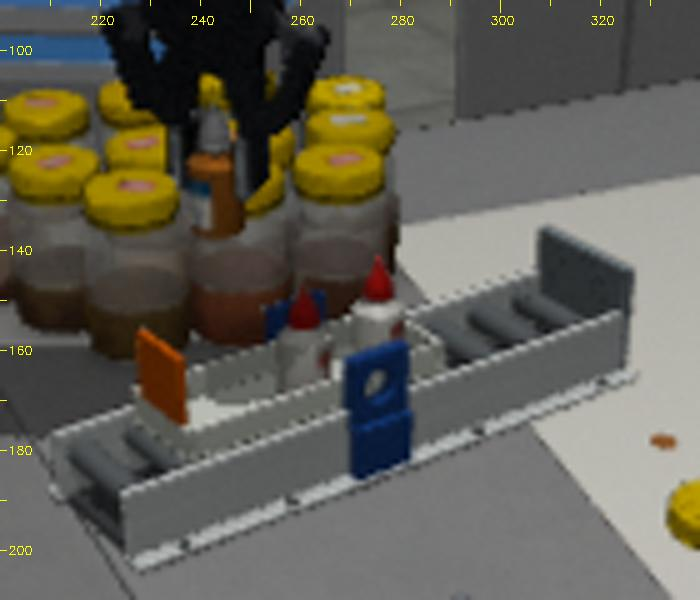

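Call:
servo_tool(increments=[{"delta_pos": [0.001,0,0.03],"delta_rot": [-0.006,0.003,0.002],"grip": 0.2},{"delta_pos": [0.001,0,0.065],"delta_rot": [-0.006,0.003,0.002],"grip": 0.2},{"delta_pos": [0.001,0,0.1],"delta_rot": [-0.006,0.003,0.002],"grip": 0.2},{"delta_pos": [0.001,0,0.118],"delta_rot": [-0.006,0.003,0.002],"grip": 0.2},{"delta_pos": [0.001,0,0.127],"delta_rot": [-0.006,0.003,0.002],"grip": 0.2},{"delta_pos": [0.001,0,0.129],"delta_rot": [-0.006,0.003,0.002],"grip": 0.2},{"delta_pos": [0.001,0,0.129],"delta_rot": [-0.006,0.003,0.002],"grip": 0.2}])

```text
t: 18.15
eef_pos: [0.5452, 0.1521, 0.0741]
ee_rot: [0.937, 0.35, 0.001, -0.0]
force: [-0.2, 0.1, -0.9]
finger_gap: 0.388
```

```bash
python3 - <<'E'
from h import *
rows(); print(W2S(robot.state()["eef_pos"]))
d=cap("side");crop(d,"f",200,90,340,210,5)
E
```

```text
t 18.15 pos [0.5452 0.1521 0.0741] yaw -0.855 tilt [0.0009 0.0007] F [-0.2  0.1 -0.9] gap 0.388 j [-0.55  0.97  0.45  1.68 -0.64  0.64 -0.6 ]
[-0.0848156  -0.00078163  0.07405042]
(600, 700, 3)
```

View pics/f.png

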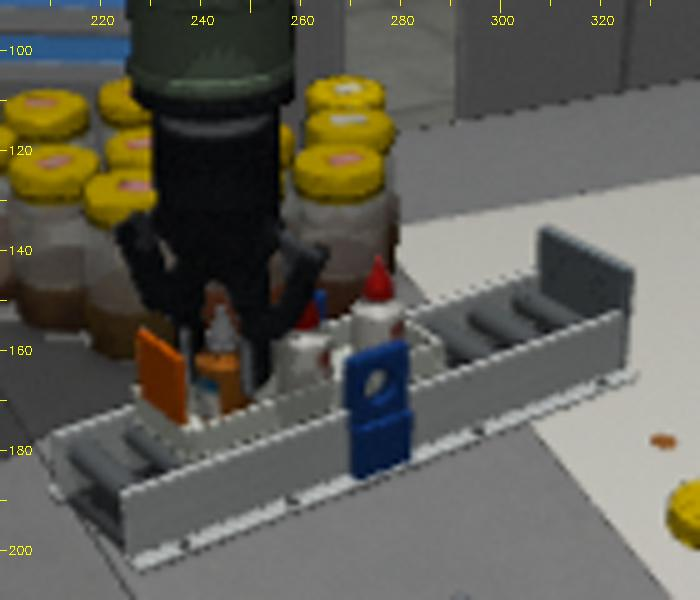

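Call:
servo_tool(increments=[{"delta_pos": [0,0,0.0015],"delta_rot": [0,0,0],"grip": 0.2},{"delta_pos": [0,0,0.0015],"delta_rot": [0,0,0],"grip": 0.42},{"delta_pos": [0,0,0.0015],"delta_rot": [0,0,0],"grip": 0.48},{"delta_pos": [0,0,0.001],"delta_rot": [0,0,0],"grip": 0.48},{"delta_pos": [0,0,-0.01],"delta_rot": [0,0,0],"grip": 0.48},{"delta_pos": [0,0,-0.04],"delta_rot": [0,0,0],"grip": 0.48},{"delta_pos": [0,0,-0.08],"delta_rot": [0,0,0],"grip": 0.4},{"delta_pos": [0,0,-0.12],"delta_rot": [0,0,0],"grip": 0.3}])

```text
t: 19.0
eef_pos: [0.5445, 0.1521, 0.1955]
ee_rot: [0.937, 0.35, -0.0, -0.0]
force: [0.3, -0.1, -0.1]
finger_gap: 0.304
```

```bash
python3 - <<'E'
from h import *
P=S2W(-.175,0,.2)
rows(((*P[:2],.2),-.2),((*P[:2],.092),-.2))
d=cap("side");crop(d,"f",200,90,340,210,5)
E
```

```text
t 19.0 pos [0.5445 0.1521 0.1955] yaw -0.856 tilt [-0.0001 -0.    ] F [ 0.3 -0.1 -0.1] gap 0.304 j [-0.61  0.81  0.58  1.58 -0.52  0.91 -0.7 ]
dp [-0.0774, -0.045, -0.0045] dr [-0.0, 0.0, -0.656] minrows 4.4
dp [-0.0774, -0.045, 0.1035] dr [-0.0, 0.0, -0.656] minrows 2.2
(600, 700, 3)
```

View pics/f.png

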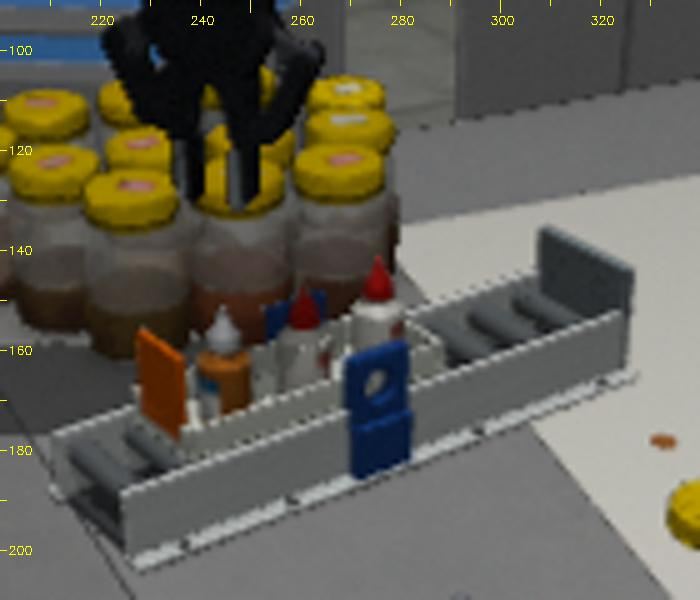

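```bash
python3 - <<'E'
from h import *
P=S2W(-.18,0,.2);Q=S2W(.003,0,.095)
rows(((*P[:2],.2),-1.375),((*P[:2],.095),-1.375),((*Q[:2],.095),-1.375))
E
```

```text
t 19.05 pos [0.5465 0.1519 0.2014] yaw -0.856 tilt [0.007  0.0016] F [1.  0.1 9.8] gap 0.3 j [-0.61  0.8   0.58  1.57 -0.52  0.92 -0.71]
dp [-0.0832, -0.0489, 0.0008] dr [0.002, -0.007, 0.519] minrows 3.5
dp [-0.0838, -0.0493, 0.1058] dr [0.002, -0.007, 0.519] minrows 2.1
dp [0.075, 0.0416, 0.1071] dr [0.002, -0.007, 0.519] minrows 3.7
```

Call:
servo_tool(increments=[{"delta_pos": [-0.025,-0.015,0],"delta_rot": [0.002,-0.007,0.12],"grip": 0.0},{"delta_pos": [-0.05,-0.03,0],"delta_rot": [0.002,-0.007,0.25],"grip": 0.0},{"delta_pos": [-0.07,-0.042,0],"delta_rot": [0.002,-0.007,0.38],"grip": 0.0},{"delta_pos": [-0.084,-0.049,0],"delta_rot": [0.002,-0.007,0.519],"grip": 0.0},{"delta_pos": [-0.084,-0.049,0.02],"delta_rot": [0.002,-0.007,0.519],"grip": 0.0},{"delta_pos": [-0.084,-0.049,0.06],"delta_rot": [0.002,-0.007,0.519],"grip": 0.0},{"delta_pos": [-0.084,-0.049,0.095],"delta_rot": [0.002,-0.007,0.519],"grip": 0.0},{"delta_pos": [-0.084,-0.049,0.106],"delta_rot": [0.002,-0.007,0.519],"grip": 0.0}])

```text
t: 19.85
eef_pos: [0.4484, 0.1341, 0.0854]
ee_rot: [0.995, 0.098, -0.005, 0.0]
force: [0.3, 0.2, -0.4]
finger_gap: -0.001
```

Call:
servo_tool(increments=[{"delta_pos": [0,0,0],"delta_rot": [0,0,0],"grip": 0.0},{"delta_pos": [0,0,0],"delta_rot": [0,0,0],"grip": 0.0}])

```text
t: 20.05
eef_pos: [0.4496, 0.1343, 0.0881]
ee_rot: [0.995, 0.098, -0.003, -0.0]
force: [-0.3, 0.4, 1.2]
finger_gap: 0.003
```

```bash
python3 - <<'E'
from h import *
Q=S2W(.003,0,.095)
rows(((*Q[:2],.095),-1.375)); print(W2S(robot.state()["eef_pos"]))
d=cap("side");crop(d,"f",190,90,330,210,5)
c=cap("top");crop(c,"e",140,80,260,240,3.7)
E
```

```text
t 20.05 pos [0.4496 0.1343 0.0881] yaw -1.374 tilt [-0.0063 -0.0005] F [-0.3  0.4  1.2] gap 0.003 j [-0.62  0.88  0.49  2.01 -0.89  0.49 -0.83]
dp [0.185, 0.0005, -0.008] dr [-0.001, 0.006, 0.001] minrows 3.7
[-0.18201932  0.0003284   0.08814757]
(600, 700, 3)
(592, 444, 3)
```

View pics/f.png

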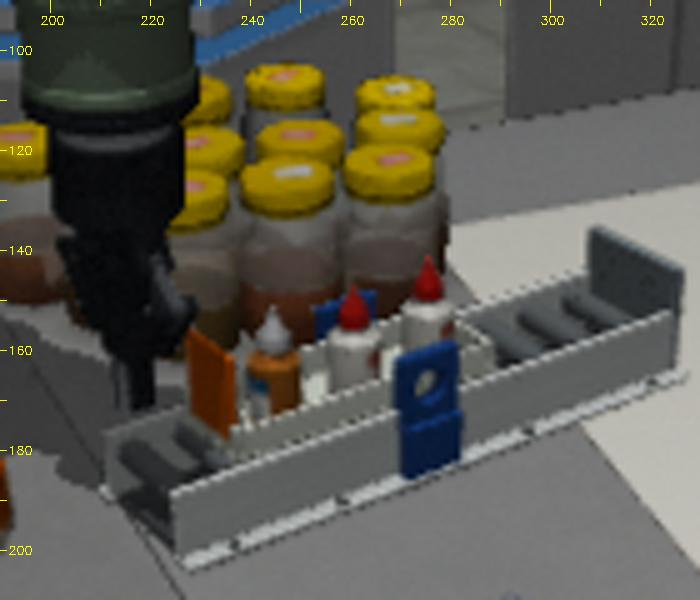

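View pics/e.png

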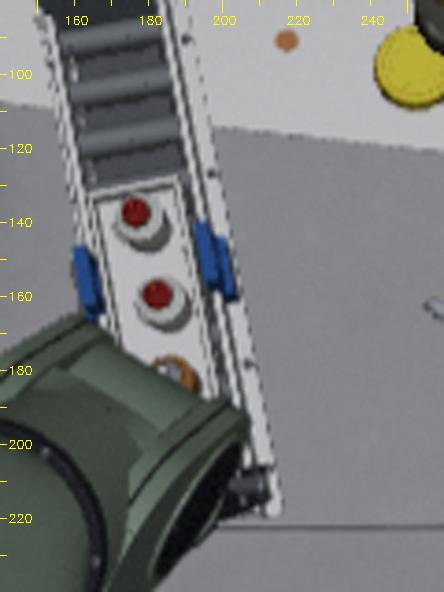

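Call:
servo_tool(increments=[{"delta_pos": [0.006,0,-0.004],"delta_rot": [-0.001,0.006,0],"grip": 0.0},{"delta_pos": [0.014,0,-0.007],"delta_rot": [-0.001,0.006,0],"grip": 0.0},{"delta_pos": [0.02,0,-0.007],"delta_rot": [-0.001,0.006,0],"grip": 0.0},{"delta_pos": [0.025,0,-0.007],"delta_rot": [-0.001,0.006,0],"grip": 0.0},{"delta_pos": [0.029,0,-0.007],"delta_rot": [-0.001,0.006,0],"grip": 0.0},{"delta_pos": [0.033,0,-0.007],"delta_rot": [-0.001,0.006,0],"grip": 0.0},{"delta_pos": [0.037,0,-0.007],"delta_rot": [-0.001,0.006,0],"grip": 0.0},{"delta_pos": [0.041,0,-0.007],"delta_rot": [-0.001,0.006,0],"grip": 0.0}])

```text
t: 20.95
eef_pos: [0.4898, 0.1423, 0.0939]
ee_rot: [0.995, 0.098, -0.001, 0.0]
force: [-0.3, 0.3, 0.1]
finger_gap: 0.002
```

Call:
servo_tool(increments=[{"delta_pos": [0.004,0,0],"delta_rot": [0,0,0],"grip": 0.0},{"delta_pos": [0.008,0,0],"delta_rot": [0,0,0],"grip": 0.0},{"delta_pos": [0.012,0,0],"delta_rot": [0,0,0],"grip": 0.0},{"delta_pos": [0.016,0,0],"delta_rot": [0,0,0],"grip": 0.0},{"delta_pos": [0.02,0,0],"delta_rot": [0,0,0],"grip": 0.0},{"delta_pos": [0.024,0,0],"delta_rot": [0,0,0],"grip": 0.0},{"delta_pos": [0.028,0,0],"delta_rot": [0,0,0],"grip": 0.0},{"delta_pos": [0.032,0,0],"delta_rot": [0,0,0],"grip": 0.0}])

```text
t: 21.75
eef_pos: [0.5212, 0.1486, 0.0939]
ee_rot: [0.995, 0.098, -0.001, 0.0]
force: [-2.4, -0.4, 0.1]
finger_gap: 0.001
```

```bash
python3 - <<'E'
from h import *
Q=S2W(.003,0,.095)
rows(((*Q[:2],.095),-1.375)); print(W2S(robot.state()["eef_pos"]))
d=cap("side");crop(d,"f",190,90,330,210,5)
E
```

```text
t 21.75 pos [0.5212 0.1486 0.0939] yaw -1.374 tilt [-0.001  -0.0007] F [-2.4 -0.4  0.1] gap 0.001 j [-0.63  0.95  0.6   1.76 -0.79  0.69 -0.96]
dp [0.112, 0.0006, -0.0012] dr [0.0, 0.001, 0.001] minrows 2.2
[-0.10897243  0.00044879  0.09393903]
(600, 700, 3)
```

View pics/f.png

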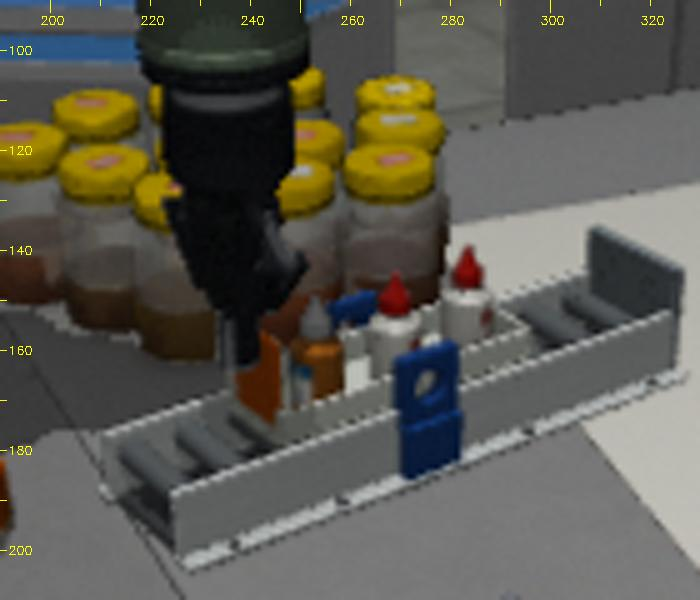

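The tray is rolling and the bottles are standing, so I'll keep pushing.

Call:
servo_tool(increments=[{"delta_pos": [0.005,0,0],"delta_rot": [0,0,0],"grip": 0.0},{"delta_pos": [0.01,0,0],"delta_rot": [0,0,0],"grip": 0.0},{"delta_pos": [0.015,0,0],"delta_rot": [0,0,0],"grip": 0.0},{"delta_pos": [0.02,0,0],"delta_rot": [0,0,0],"grip": 0.0},{"delta_pos": [0.025,0,0],"delta_rot": [0,0,0],"grip": 0.0},{"delta_pos": [0.03,0,0],"delta_rot": [0,0,0],"grip": 0.0},{"delta_pos": [0.035,0,0],"delta_rot": [0,0,0],"grip": 0.0},{"delta_pos": [0.04,0,0],"delta_rot": [0,0,0],"grip": 0.0}])

```text
t: 22.6
eef_pos: [0.5605, 0.1564, 0.0939]
ee_rot: [0.995, 0.098, -0.001, 0.0]
force: [-0.0, 0.1, 0.9]
finger_gap: -0.004
```

Call:
servo_tool(increments=[{"delta_pos": [0.005,0,0],"delta_rot": [0,0,0],"grip": 0.0},{"delta_pos": [0.01,0,0],"delta_rot": [0,0,0],"grip": 0.0},{"delta_pos": [0.015,0,0],"delta_rot": [0,0,0],"grip": 0.0},{"delta_pos": [0.02,0,0],"delta_rot": [0,0,0],"grip": 0.0},{"delta_pos": [0.025,0,0],"delta_rot": [0,0,0],"grip": 0.0},{"delta_pos": [0.03,0,0],"delta_rot": [0,0,0],"grip": 0.0},{"delta_pos": [0.035,0,0],"delta_rot": [0,0,0],"grip": 0.0},{"delta_pos": [0.039,0,0],"delta_rot": [0,0,0],"grip": 0.0}])

```text
t: 23.4
eef_pos: [0.5988, 0.1641, 0.0938]
ee_rot: [0.995, 0.098, -0.001, 0.0]
force: [-1.1, -1.1, 1.4]
finger_gap: 0.001
```

```bash
python3 - <<'E'
from h import *
Q=S2W(.003,0,.095)
rows(((*Q[:2],.095),-1.375)); print(W2S(robot.state()["eef_pos"]))
d=cap("side");crop(d,"f",190,90,330,210,5)
E
```

```text
t 23.4 pos [0.5988 0.1641 0.0938] yaw -1.374 tilt [-0.001  -0.0006] F [-1.1 -1.1  1.4] gap 0.001 j [-0.6   1.05  0.65  1.46 -0.74  0.89 -1.09]
dp [0.0329, 0.0006, -0.0012] dr [0.0, 0.001, 0.001] minrows 0.7
[-0.02989337  0.00058731  0.09380593]
(600, 700, 3)
```

View pics/f.png

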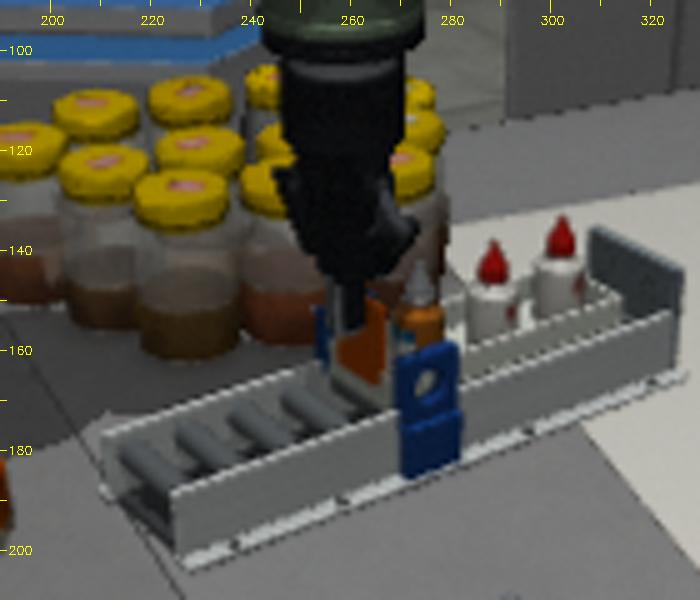

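Call:
servo_tool(increments=[{"delta_pos": [0.003,0,0],"delta_rot": [0,0,0],"grip": 0.0},{"delta_pos": [0.006,0,0],"delta_rot": [0,0,0],"grip": 0.0},{"delta_pos": [0.009,0,0],"delta_rot": [0,0,0],"grip": 0.0},{"delta_pos": [0.012,0,0],"delta_rot": [0,0,0],"grip": 0.0},{"delta_pos": [0.015,0,0],"delta_rot": [0,0,0],"grip": 0.0},{"delta_pos": [0.018,0,0],"delta_rot": [0,0,0],"grip": 0.0}])

```text
t: 24.05
eef_pos: [0.6162, 0.1676, 0.0938]
ee_rot: [0.995, 0.098, -0.001, 0.0]
force: [-1.2, -0.5, -0.6]
finger_gap: 0.0
```

Call:
servo_tool(increments=[{"delta_pos": [0.002,0,0],"delta_rot": [0,0,0],"grip": 0.0},{"delta_pos": [0.004,0,0],"delta_rot": [0,0,0],"grip": 0.0},{"delta_pos": [0.006,0,0],"delta_rot": [0,0,0],"grip": 0.0},{"delta_pos": [0.008,0,0],"delta_rot": [0,0,0],"grip": 0.0}])

```text
t: 24.45
eef_pos: [0.624, 0.1691, 0.0938]
ee_rot: [0.995, 0.098, -0.001, 0.0]
force: [-0.4, -0.3, -0.4]
finger_gap: -0.0
```

```bash
python3 - <<'E'
from h import *
print(W2S(robot.state()["eef_pos"]))
d=cap("side");crop(d,"f",220,90,340,200,6)
E
```

```text
[-0.0041721   0.00063798  0.09381498]
(660, 720, 3)
```

View pics/f.png

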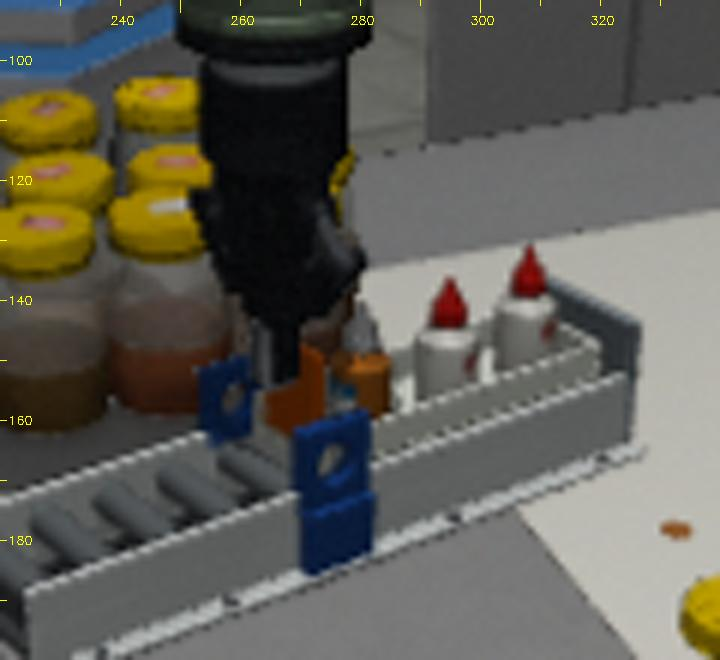

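Call:
servo_tool(increments=[{"delta_pos": [0.0015,0,0],"delta_rot": [0,0,0],"grip": 0.0},{"delta_pos": [0.003,0,0],"delta_rot": [0,0,0],"grip": 0.0},{"delta_pos": [0.0045,0,0],"delta_rot": [0,0,0],"grip": 0.0},{"delta_pos": [0.006,0,0],"delta_rot": [0,0,0],"grip": 0.0}])

```text
t: 24.9
eef_pos: [0.6299, 0.1703, 0.0938]
ee_rot: [0.995, 0.098, -0.001, 0.0]
force: [-0.7, -0.3, 0.3]
finger_gap: -0.001
```

Call:
servo_tool(increments=[{"delta_pos": [0.001,0,0],"delta_rot": [0,0,0],"grip": 0.0},{"delta_pos": [0.002,0,0],"delta_rot": [0,0,0],"grip": 0.0}])

```text
t: 25.1
eef_pos: [0.6318, 0.1706, 0.0938]
ee_rot: [0.995, 0.098, -0.0, 0.0]
force: [-0.6, -0.5, 0.7]
finger_gap: -0.001
```

Call:
servo_tool(increments=[{"delta_pos": [0.001,0,0],"delta_rot": [0,0,0],"grip": 0.0},{"delta_pos": [0.002,0,0],"delta_rot": [0,0,0],"grip": 0.0}])

```text
t: 25.3
eef_pos: [0.6325, 0.1708, 0.0937]
ee_rot: [0.995, 0.098, -0.002, 0.0]
force: [-18.1, -2.6, 10.8]
finger_gap: 0.002
```

Call:
servo_tool(increments=[{"delta_pos": [-0.004,0,0],"delta_rot": [0,0,0],"grip": 0.0},{"delta_pos": [-0.015,0,0],"delta_rot": [0,0,0],"grip": 0.0},{"delta_pos": [-0.035,0,0],"delta_rot": [0,0,0],"grip": 0.0},{"delta_pos": [-0.05,0,-0.02],"delta_rot": [0,0,0],"grip": 0.0},{"delta_pos": [-0.05,0,-0.06],"delta_rot": [0,0,0],"grip": 0.0},{"delta_pos": [-0.05,0,-0.1],"delta_rot": [0,0,0],"grip": 0.3},{"delta_pos": [-0.06,0,-0.13],"delta_rot": [0,0,0],"grip": 0.6},{"delta_pos": [-0.08,0.0,-0.13],"delta_rot": [0,0,0],"grip": 0.6}])

```text
t: 26.1
eef_pos: [0.5568, 0.1552, 0.2272]
ee_rot: [0.995, 0.098, 0.002, 0.0]
force: [0.9, -0.7, -0.9]
finger_gap: 0.509
```

```bash
python3 - <<'E'
from h import *
d=cap("side");crop(d,"f",220,110,340,210,6)
c=cap("top");crop(c,"e",140,60,260,180,5); crop(c,"b",245,150,385,260,5.5)
rows()
E
```

```text
(600, 720, 3)
(600, 600, 3)
(605, 770, 3)
t 26.2 pos [0.5542 0.1554 0.2249] yaw -1.374 tilt [-0.0002  0.0005] F [ 0.3  0.3 -1.3] gap 0.602 j [-0.67  0.83  0.76  1.5  -0.62  1.06 -1.14]
```

View pics/f.png

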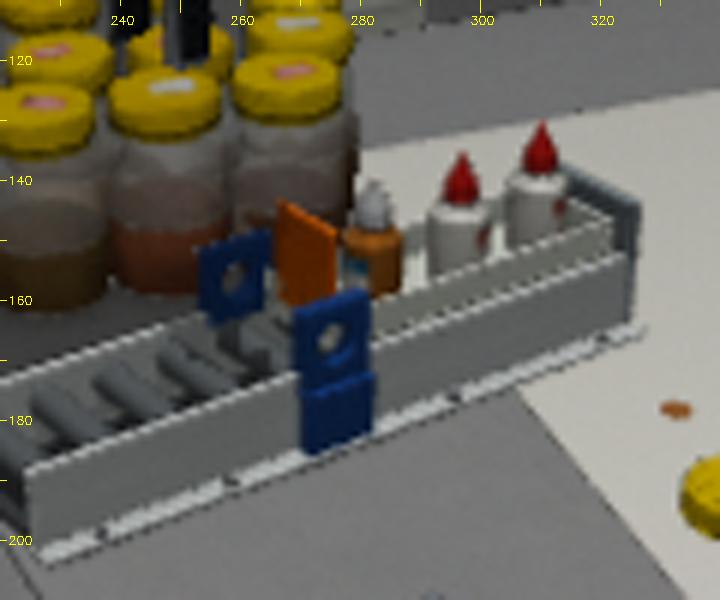

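View pics/e.png

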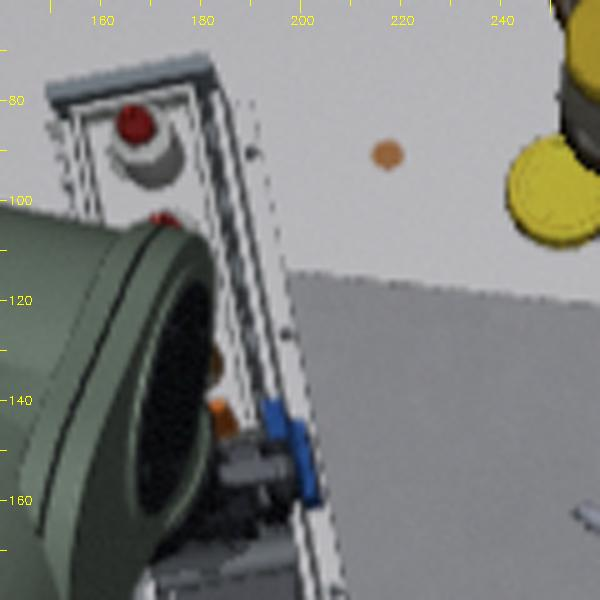

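View pics/b.png

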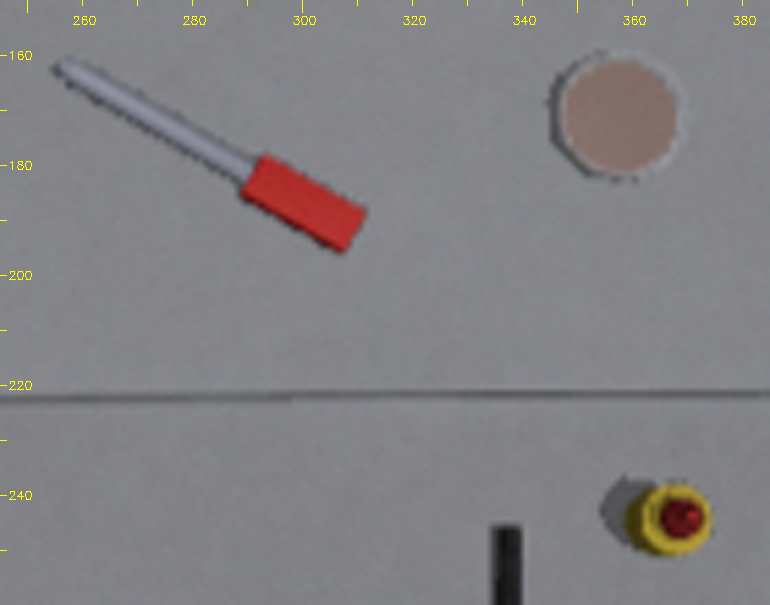

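```bash
python3 - <<'E'
from h import *
rows(((.5405,-.154,.12),-.541))
E
```

```text
t 26.2 pos [0.5542 0.1554 0.2249] yaw -1.374 tilt [-0.0002  0.0005] F [ 0.3  0.3 -1.3] gap 0.602 j [-0.67  0.83  0.76  1.5  -0.62  1.06 -1.14]
dp [-0.0739, 0.3008, 0.1048] dr [-0.0, -0.0, -0.833] minrows 6.5
```

Call:
servo_tool(increments=[{"delta_pos": [-0.01,0.04,0],"delta_rot": [0,0,-0.1],"grip": 0.6},{"delta_pos": [-0.02,0.08,0],"delta_rot": [0,0,-0.2],"grip": 0.6},{"delta_pos": [-0.03,0.12,0],"delta_rot": [0,0,-0.3],"grip": 0.6},{"delta_pos": [-0.04,0.16,0.01],"delta_rot": [0,0,-0.41],"grip": 0.6},{"delta_pos": [-0.05,0.2,0.03],"delta_rot": [0,0,-0.52],"grip": 0.6},{"delta_pos": [-0.06,0.24,0.055],"delta_rot": [0,0,-0.63],"grip": 0.6},{"delta_pos": [-0.068,0.275,0.08],"delta_rot": [0,0,-0.74],"grip": 0.6},{"delta_pos": [-0.074,0.3,0.105],"delta_rot": [0,0,-0.833],"grip": 0.6}])

```text
t: 27.0
eef_pos: [0.5412, -0.1559, 0.118]
ee_rot: [0.87, 0.493, -0.0, 0.0]
force: [1.1, -0.6, 0.8]
finger_gap: 0.598
```

Call:
servo_tool(increments=[{"delta_pos": [0,0,0],"delta_rot": [0,0,0],"grip": 0.6},{"delta_pos": [0,0,0],"delta_rot": [0,0,0],"grip": 0.6}])

```text
t: 27.2
eef_pos: [0.5414, -0.1534, 0.1188]
ee_rot: [0.871, 0.492, -0.001, -0.0]
force: [0.3, 0.2, 0.6]
finger_gap: 0.599
```

```bash
python3 - <<'E'
from h import *
rows(((.5405,-.154,.05),-.541),((.5405,-.154,.004),-.541))
d=cap("side");crop(d,"f",240,150,340,290,4.2)
E
```

```text
t 27.2 pos [ 0.5414 -0.1534  0.1188] yaw -0.543 tilt [-0.0014 -0.0002] F [0.3 0.2 0.6] gap 0.599 j [ 0.04  0.87  0.35  1.66 -0.43  0.68  0.08]
dp [-0.0009, -0.0003, 0.0688] dr [-0.001, 0.001, -0.002] minrows 1.4
dp [-0.0009, -0.0003, 0.1148] dr [-0.001, 0.001, -0.002] minrows 0.9
(588, 420, 3)
```

View pics/f.png

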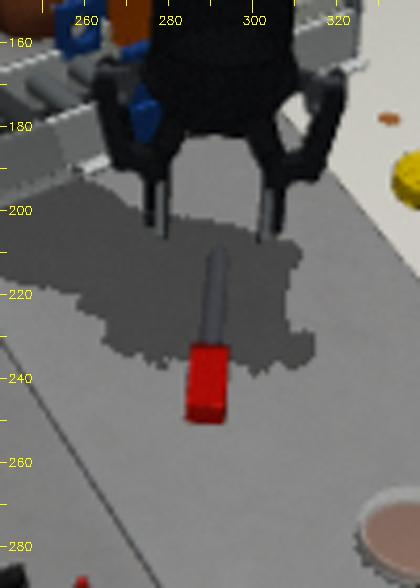

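Call:
servo_tool(increments=[{"delta_pos": [0,0,0.03],"delta_rot": [0,0,0],"grip": 0.6},{"delta_pos": [0,0,0.065],"delta_rot": [0,0,0],"grip": 0.6},{"delta_pos": [0,0,0.09],"delta_rot": [0,0,0],"grip": 0.6},{"delta_pos": [0,0,0.105],"delta_rot": [0,0,0],"grip": 0.6},{"delta_pos": [0,0,0.112],"delta_rot": [0,0,0],"grip": 0.6},{"delta_pos": [0,0,0.114],"delta_rot": [0,0,0],"grip": 0.6},{"delta_pos": [0,0,0.114],"delta_rot": [0,0,0],"grip": 0.6}], grip_force=80)

```text
t: 27.95
eef_pos: [0.5417, -0.1533, 0.0059]
ee_rot: [0.87, 0.493, -0.0, 0.0]
force: [-0.0, 0.3, 0.7]
finger_gap: 0.596
```

```bash
python3 - <<'E'
from h import *
rows(((.5405,-.154,.004),-.541))
d=cap("side");crop(d,"f",240,150,340,290,4.2)
E
```

```text
t 27.95 pos [ 0.5417 -0.1533  0.0059] yaw -0.541 tilt [ 0.0001 -0.001 ] F [-0.   0.3  0.7] gap 0.596 j [ 0.09  1.05  0.25  1.71 -0.51  0.45  0.14]
dp [-0.0012, -0.0007, 0.0019] dr [0.001, 0.001, 0.0] minrows 0.0
(588, 420, 3)
```

View pics/f.png

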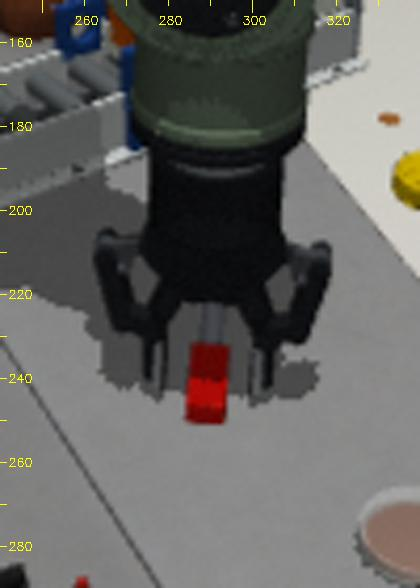

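Centred on the grip. I'll go down 2 mm more and close.

Call:
servo_tool(increments=[{"delta_pos": [-0.001,-0.001,0.002],"delta_rot": [0,0,0],"grip": 0.6},{"delta_pos": [-0.001,-0.001,0.002],"delta_rot": [0,0,0],"grip": 0.4},{"delta_pos": [-0.001,-0.001,0.002],"delta_rot": [0,0,0],"grip": 0.2},{"delta_pos": [-0.001,-0.001,0.002],"delta_rot": [0,0,0],"grip": 0.1},{"delta_pos": [-0.001,-0.001,0.002],"delta_rot": [0,0,0],"grip": 0.1},{"delta_pos": [-0.001,-0.001,0.002],"delta_rot": [0,0,0],"grip": 0.1}], grip_force=80)

```text
t: 28.6
eef_pos: [0.5399, -0.1538, 0.0035]
ee_rot: [0.87, 0.492, -0.0, 0.0]
force: [-0.9, 0.1, 6.1]
finger_gap: 0.257
```

```bash
python3 - <<'E'
from h import *
rows()
d=cap("side");crop(d,"f",240,150,340,290,4.2)
E
```

```text
t 28.6 pos [ 0.5399 -0.1538  0.0035] yaw -0.541 tilt [-0.0006 -0.0007] F [-0.9  0.1  6.1] gap 0.257 j [ 0.1   1.05  0.24  1.71 -0.51  0.44  0.14]
(588, 420, 3)
```

View pics/f.png

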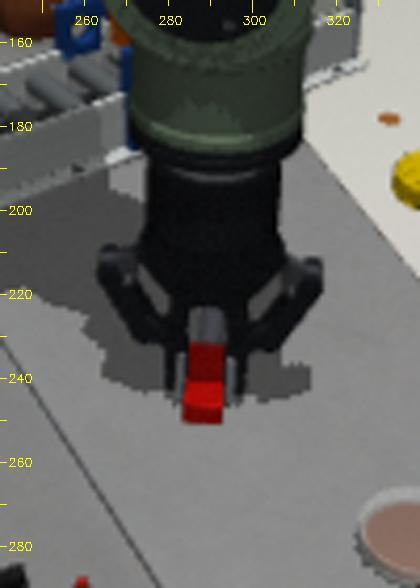

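```bash
python3 - <<'E'
from h import *
P=S2W(0,-.215,.061)
rows(((.55,-.15,.10),-.54),((*P[:2],.10),.1955))
E
```

```text
t 28.65 pos [ 0.5399 -0.1538  0.0035] yaw -0.541 tilt [-0.0006 -0.0007] F [-1.7  0.7  5.1] gap 0.258 j [ 0.1   1.05  0.24  1.71 -0.51  0.44  0.14]
dp [0.0083, 0.0067, -0.0965] dr [-0.0, 0.001, -0.001] minrows 1.9
dp [0.163, 0.0537, -0.0967] dr [-0.001, 0.001, -0.737] minrows 4.9
```

Call:
servo_tool(increments=[{"delta_pos": [0,0,-0.01],"delta_rot": [0,0,0],"grip": 0.1},{"delta_pos": [0,0,-0.03],"delta_rot": [0,0,0],"grip": 0.1},{"delta_pos": [0,0,-0.06],"delta_rot": [0,0,0],"grip": 0.1},{"delta_pos": [0,0,-0.097],"delta_rot": [0,0,0],"grip": 0.1},{"delta_pos": [0.02,0.01,-0.097],"delta_rot": [0,0,-0.1],"grip": 0.1},{"delta_pos": [0.05,0.02,-0.097],"delta_rot": [0,0,-0.22],"grip": 0.1},{"delta_pos": [0.085,0.03,-0.097],"delta_rot": [0,0,-0.35],"grip": 0.1},{"delta_pos": [0.12,0.04,-0.097],"delta_rot": [0,0,-0.48],"grip": 0.1}])

```text
t: 29.45
eef_pos: [0.6368, -0.0704, 0.1009]
ee_rot: [0.727, 0.687, -0.001, 0.0]
force: [0.2, 0.2, -1.8]
finger_gap: 0.252
```

```bash
python3 - <<'E'
from h import *
P=S2W(0,-.215,.061)
rows(((*P[:2],.10),.1955))
E
```

```text
t 29.45 pos [ 0.6368 -0.0704  0.1009] yaw -0.056 tilt [-0.0007 -0.0012] F [ 0.2  0.2 -1.8] gap 0.252 j [-0.06  0.99  0.27  1.36 -0.3   0.83  0.24]
dp [0.0307, 0.0315, 0.0008] dr [-0.001, 0.001, -0.252] minrows 1.7
```

Call:
servo_tool(increments=[{"delta_pos": [0.012,0.012,0],"delta_rot": [0,0,-0.1],"grip": 0.1},{"delta_pos": [0.024,0.025,0],"delta_rot": [0,0,-0.2],"grip": 0.1},{"delta_pos": [0.031,0.031,0],"delta_rot": [0,0,-0.252],"grip": 0.1},{"delta_pos": [0.031,0.031,0],"delta_rot": [0,0,-0.252],"grip": 0.1},{"delta_pos": [0.031,0.031,0.02],"delta_rot": [0,0,-0.252],"grip": 0.1},{"delta_pos": [0.031,0.031,0.036],"delta_rot": [0,0,-0.252],"grip": 0.1},{"delta_pos": [0.031,0.031,0.038],"delta_rot": [0,0,-0.252],"grip": 0.1},{"delta_pos": [0.031,0.031,0.038],"delta_rot": [0,0,-0.252],"grip": 0.1}])

```text
t: 30.25
eef_pos: [0.6685, -0.0428, 0.0618]
ee_rot: [0.637, 0.771, -0.001, -0.0]
force: [0.4, -0.3, -0.3]
finger_gap: 0.253
```

```bash
python3 - <<'E'
from h import *
P=S2W(0,-.215,.061)
rows(((*P[:2],.061),.1955));print(W2S(robot.state()["eef_pos"]))
d=cap("side");crop(d,"f",220,110,340,210,6)
c=cap("top");crop(c,"e",150,110,270,210,6)
s=robot.state()["eef_pos"]
for k in (d,c): print([proj(k,S2W(*W2S(s)[:2]+[0,t],s[2]+.0045)) .round(1) for t in (.032,.134,.144)], proj(k,S2W(0,-.049,.065)).round(1),proj(k,S2W(0,.039,.065)).round(1))
E
```

```text
t 30.25 pos [ 0.6685 -0.0428  0.0618] yaw 0.19 tilt [-0.0018 -0.0009] F [ 0.4 -0.3 -0.3] gap 0.253 j [-0.07  1.08  0.2   1.25 -0.24  0.84  0.38]
dp [0.0009, 0.0017, 0.0008] dr [-0.002, 0.001, -0.006] minrows 0.0
[-0.00171108 -0.2158623   0.06179169]
(600, 720, 3)
(600, 720, 3)
[array([303.4, 185.7]), array([281.4, 171.5]), array([279.4, 170.2])] [275.2 167.8] [259.  157.4]
[array([248.5, 139.5]), array([211., 147.]), array([207.4, 147.8])] [199.  149.3] [166.5 155.8]
```

View pics/f.png

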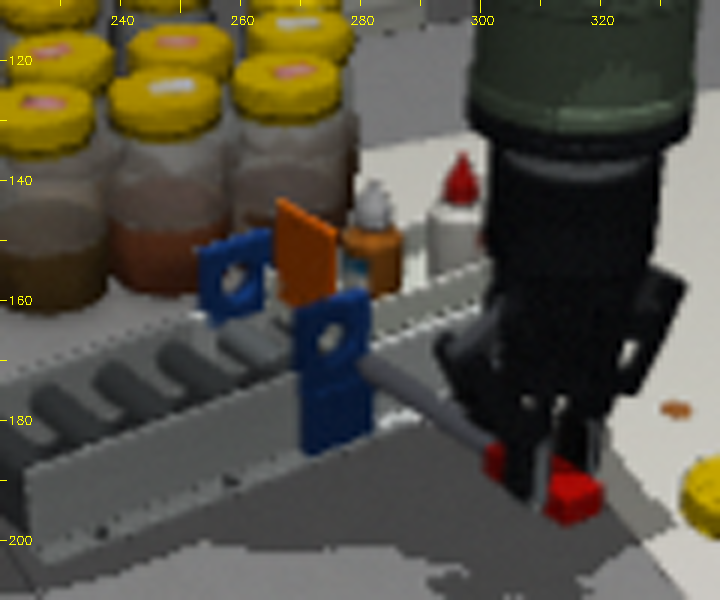

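View pics/e.png

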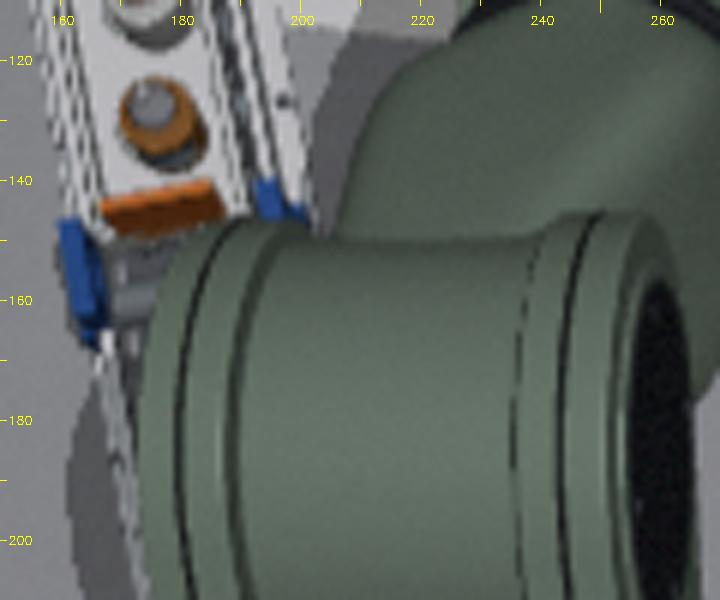

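```bash
python3 - <<'E'
from h import *
ims=[cap("side") for _ in range(4)]
d=dict(ims[0]); d["img"]=np.mean([i["img"].astype(float) for i in ims],0).astype(np.uint8)
np.save("d.npy",d["img"])
crop(d,"g",250,145,325,200,10)
s=robot.state()["eef_pos"]
print(robot.state()["t"],W2S(s))
for y in (.032,.06,.09,.12,.134,.144): print(y,proj(d,S2W(*(W2S(s)[:2]+[0,y]),s[2]+.0045)).round(2))
E
```

```text
(550, 750, 3)
30.55 [-0.00108847 -0.21553278  0.06242729]
0.032 [303.32 185.68]
0.06 [297.02 181.62]
0.09 [290.51 177.42]
0.12 [284.24 173.37]
0.134 [281.4  171.54]
0.144 [279.39 170.25]
```

View pics/g.png

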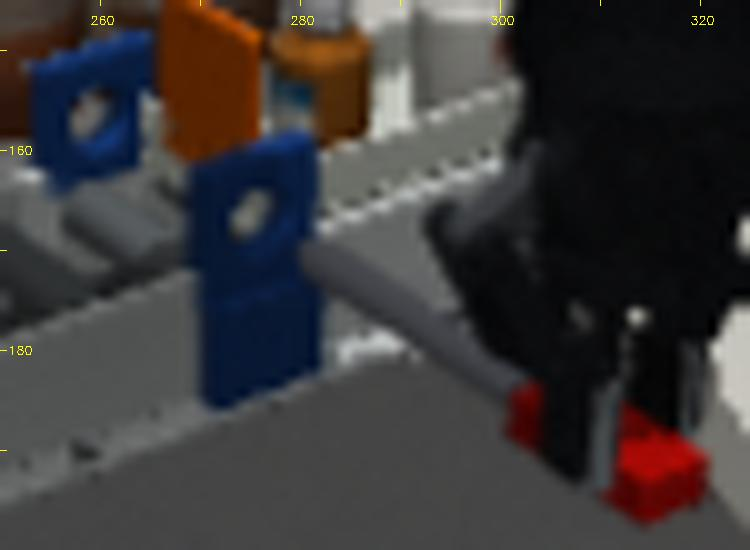

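```bash
python3 - <<'E'
import numpy as np
im=np.load("d.npy").astype(int)
for u in range(278,303,2):
    print(u,' '.join(f"{v}:{im[v,u,0]},{im[v,u,1]},{im[v,u,2]}" for v in range(164+int((u-278)*.5),180+int((u-278)*.55))))
E
```

```text
278 164:7,22,47 165:8,26,55 166:11,30,65 167:13,37,81 168:12,32,69 169:10,26,57 170:9,24,52 171:9,23,50 172:8,24,54 173:10,27,60 174:10,25,55 175:9,24,52 176:8,23,50 177:9,23,51 178:9,24,51 179:9,24,52
280 165:10,29,62 166:9,29,62 167:10,28,62 168:14,30,59 169:51,55,66 170:53,56,62 171:46,49,57 172:27,35,52 173:11,25,50 174:9,24,50 175:9,24,51 176:8,24,50 177:8,24,50 178:7,24,50 179:8,23,50 180:8,23,50
282 166:76,79,78 167:163,164,165 168:116,119,120 169:75,77,82 170:68,69,75 171:61,63,68 172:53,54,59 173:41,44,50 174:39,46,59 175:41,51,64 176:59,69,78 177:64,73,81 178:65,72,81 179:84,92,102 180:72,80,89 181:68,76,85
284 167:120,123,122 168:99,102,101 169:90,91,92 170:73,74,79 171:68,70,75 172:64,65,71 173:56,57,63 174:50,51,55 175:78,79,80 176:96,99,97 177:99,101,101 178:107,110,109 179:166,169,169 180:174,178,178 181:126,130,129 182:84,87,86
286 168:99,101,101 169:99,101,100 170:95,97,97 171:76,78,82 172:69,71,77 173:67,68,74 174:59,61,65 175:51,52,56 176:62,63,66 177:92,93,94 178:106,108,107 179:173,177,176 180:124,128,128 181:85,87,87 182:72,72,72 183:68,69,69
288 169:97,100,99 1
[... 1025 characters left out ...]
5:68,68,67 186:69,68,68 187:70,69,69 188:69,69,69
298 174:7,8,10 175:6,7,8 176:7,8,9 177:8,10,10 178:14,14,16 179:25,26,28 180:53,54,59 181:63,65,70 182:59,60,66 183:51,52,56 184:55,56,57 185:66,67,66 186:69,69,69 187:69,68,68 188:68,68,68 189:69,69,69 190:69,69,69
300 175:11,12,14 176:8,10,10 177:7,7,9 178:9,8,11 179:9,10,11 180:10,11,13 181:47,49,53 182:65,65,71 183:62,63,69 184:48,46,49 185:53,42,43 186:64,51,51 187:62,43,43 188:59,41,41 189:66,64,65 190:69,69,69 191:68,68,68
302 176:11,12,14 177:12,13,15 178:11,12,14 179:11,12,13 180:10,11,12 181:10,10,11 182:37,38,42 183:68,37,39 184:88,15,15 185:77,4,3 186:66,3,2 187:64,2,2 188:65,5,4 189:64,22,22 190:69,63,62 191:68,68,69 192:68,69,69
```

```bash
python3 - <<'E'
from h import *
P=S2W(.0004,-.2155,.0605);Q=S2W(.0004,-.1855,.0605)
rows(((*P[:2],.0605),.1955),((*Q[:2],.0605),.1955))
E
```

```text
t 30.55 pos [ 0.669  -0.0423  0.0624] yaw 0.191 tilt [-0.0003 -0.0007] F [-0.3 -0.6 -1.1] gap 0.252 j [-0.07  1.07  0.2   1.25 -0.24  0.84  0.38]
dp [0.0, 0.0015, 0.0019] dr [-0.0, 0.001, -0.005] minrows 0.0
dp [0.03, 0.0014, 0.0019] dr [-0.0, 0.001, -0.005] minrows 0.6
```

Call:
servo_tool(increments=[{"delta_pos": [0,0.0015,0.002],"delta_rot": [0,0,-0.005],"grip": 0.1},{"delta_pos": [0,0.0015,0.002],"delta_rot": [0,0,-0.005],"grip": 0.1},{"delta_pos": [0.004,0.0015,0.002],"delta_rot": [0,0,-0.005],"grip": 0.1},{"delta_pos": [0.008,0.0015,0.002],"delta_rot": [0,0,-0.005],"grip": 0.1},{"delta_pos": [0.012,0.0015,0.002],"delta_rot": [0,0,-0.005],"grip": 0.1},{"delta_pos": [0.016,0.0015,0.002],"delta_rot": [0,0,-0.005],"grip": 0.1},{"delta_pos": [0.02,0.0015,0.002],"delta_rot": [0,0,-0.005],"grip": 0.1},{"delta_pos": [0.024,0.0015,0.002],"delta_rot": [0,0,-0.005],"grip": 0.1}])

```text
t: 31.35
eef_pos: [0.6657, -0.0181, 0.0599]
ee_rot: [0.634, 0.773, -0.001, -0.0]
force: [-1.3, 0.1, -1.4]
finger_gap: 0.257
```

```bash
python3 - <<'E'
from h import *
rows(); print(W2S(robot.state()["eef_pos"]))
d=cap("side");crop(d,"g",250,145,325,200,10)
E
```

```text
t 31.35 pos [ 0.6657 -0.0181  0.0599] yaw 0.196 tilt [-0.001  -0.0006] F [-1.3  0.1 -1.4] gap 0.257 j [-0.1   1.07  0.2   1.27 -0.24  0.82  0.36]
[ 0.00034458 -0.19108308  0.05990958]
(550, 750, 3)
```

View pics/g.png

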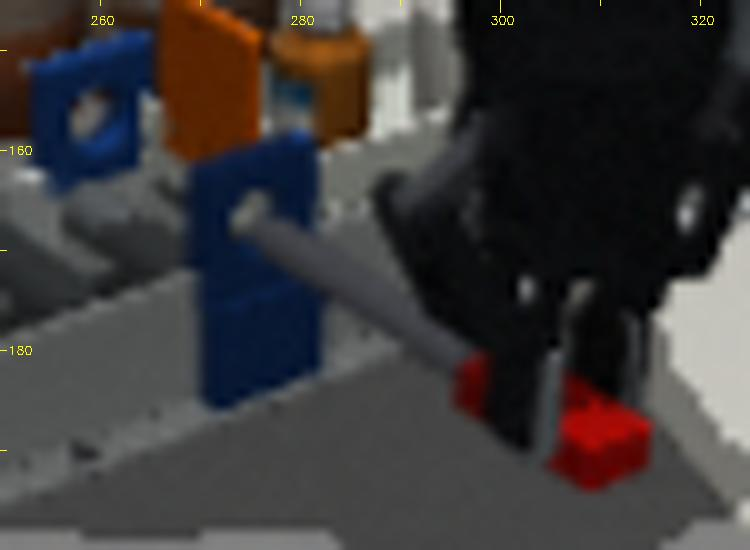

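Call:
servo_tool(increments=[{"delta_pos": [0.002,0,0],"delta_rot": [0,0,0],"grip": 0.1},{"delta_pos": [0.004,0,0],"delta_rot": [0,0,0],"grip": 0.1},{"delta_pos": [0.006,0,0],"delta_rot": [0,0,0],"grip": 0.1},{"delta_pos": [0.008,0,0],"delta_rot": [0,0,0],"grip": 0.1}])

```text
t: 31.8
eef_pos: [0.6641, -0.0106, 0.0599]
ee_rot: [0.635, 0.773, -0.001, -0.0]
force: [-0.2, 1.2, -1.1]
finger_gap: 0.257
```

Call:
servo_tool(increments=[{"delta_pos": [0.002,0,0],"delta_rot": [0,0,0],"grip": 0.1},{"delta_pos": [0.004,0,0],"delta_rot": [0,0,0],"grip": 0.1},{"delta_pos": [0.006,0,0],"delta_rot": [0,0,0],"grip": 0.1},{"delta_pos": [0.008,0,0],"delta_rot": [0,0,0],"grip": 0.1}])

```text
t: 32.2
eef_pos: [0.6626, -0.0026, 0.0599]
ee_rot: [0.635, 0.773, -0.001, -0.0]
force: [0.2, 0.6, -1.9]
finger_gap: 0.255
```

```bash
python3 - <<'E'
from h import *
rows(); print(W2S(robot.state()["eef_pos"]))
d=cap("side");crop(d,"g",250,145,325,200,10)
E
```

```text
t 32.2 pos [ 0.6626 -0.0026  0.0599] yaw 0.196 tilt [-0.001  -0.0006] F [ 0.2  0.6 -1.9] gap 0.255 j [-0.13  1.07  0.21  1.29 -0.25  0.81  0.34]
[ 0.00031366 -0.17534662  0.05990058]
(550, 750, 3)
```

View pics/g.png

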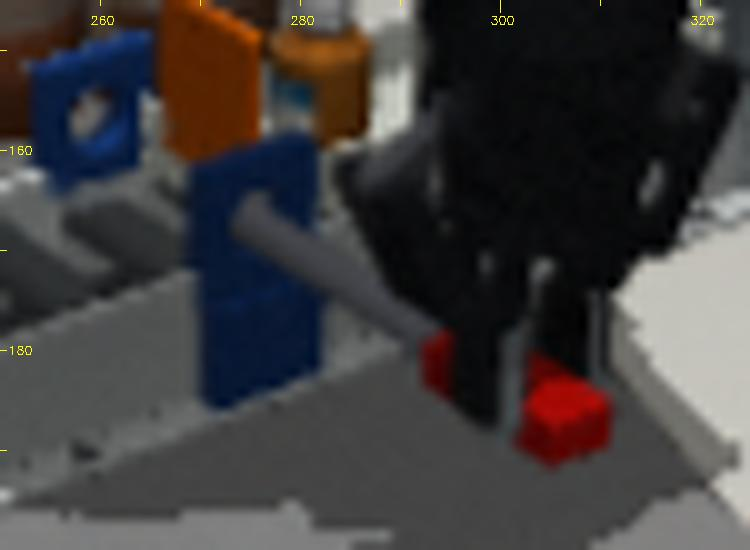

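Call:
servo_tool(increments=[{"delta_pos": [0.004,0,0],"delta_rot": [0,0,0],"grip": 0.1},{"delta_pos": [0.008,0,0],"delta_rot": [0,0,0],"grip": 0.1},{"delta_pos": [0.012,0,0],"delta_rot": [0,0,0],"grip": 0.1},{"delta_pos": [0.016,0,0],"delta_rot": [0,0,0],"grip": 0.1},{"delta_pos": [0.02,0,0],"delta_rot": [0,0,0],"grip": 0.1},{"delta_pos": [0.024,0,0],"delta_rot": [0,0,0],"grip": 0.1}])

```text
t: 32.85
eef_pos: [0.6579, 0.0211, 0.0599]
ee_rot: [0.635, 0.773, -0.001, -0.0]
force: [0.3, -1.1, -0.9]
finger_gap: 0.254
```

Call:
servo_tool(increments=[{"delta_pos": [0.004,0,0],"delta_rot": [0,0,0],"grip": 0.1},{"delta_pos": [0.008,0,0],"delta_rot": [0,0,0],"grip": 0.1},{"delta_pos": [0.012,0,0],"delta_rot": [0,0,0],"grip": 0.1},{"delta_pos": [0.016,0,0],"delta_rot": [0,0,0],"grip": 0.1},{"delta_pos": [0.02,0,0],"delta_rot": [0,0,0],"grip": 0.1},{"delta_pos": [0.024,0,0],"delta_rot": [0,0,0],"grip": 0.1}])

```text
t: 33.45
eef_pos: [0.6532, 0.0446, 0.0599]
ee_rot: [0.635, 0.773, -0.001, -0.0]
force: [-0.4, -0.5, -0.9]
finger_gap: 0.254
```

```bash
python3 - <<'E'
from h import *
rows(); print(W2S(robot.state()["eef_pos"]))
d=cap("side");crop(d,"g",240,140,315,195,10)
E
```

```text
t 33.45 pos [0.6532 0.0446 0.0599] yaw 0.196 tilt [-0.0009 -0.0006] F [-0.4 -0.5 -0.9] gap 0.254 j [-0.21  1.06  0.21  1.32 -0.26  0.79  0.28]
[ 0.00032772 -0.12716947  0.05988923]
(550, 750, 3)
```

View pics/g.png

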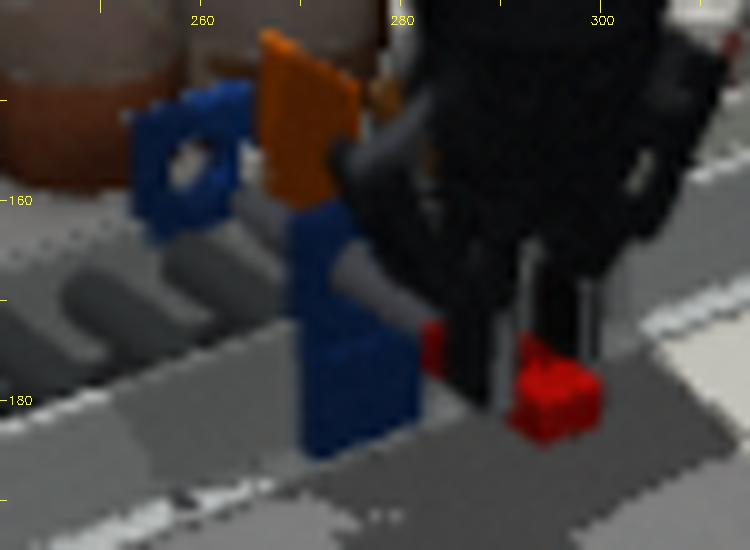

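Call:
servo_tool(increments=[{"delta_pos": [0.004,0,0],"delta_rot": [0,0,0],"grip": 0.1},{"delta_pos": [0.008,0,0],"delta_rot": [0,0,0],"grip": 0.1},{"delta_pos": [0.012,0,0],"delta_rot": [0,0,0],"grip": 0.1},{"delta_pos": [0.016,0,0],"delta_rot": [0,0,0],"grip": 0.1},{"delta_pos": [0.02,0,0],"delta_rot": [0,0,0],"grip": 0.1}])

```text
t: 34.0
eef_pos: [0.6493, 0.0643, 0.0598]
ee_rot: [0.634, 0.773, -0.001, -0.0]
force: [0.3, -0.2, -1.4]
finger_gap: 0.253
```

Call:
servo_tool(increments=[{"delta_pos": [0.003,0,0],"delta_rot": [0,0,0],"grip": 0.1},{"delta_pos": [0.006,0,0],"delta_rot": [0,0,0],"grip": 0.1},{"delta_pos": [0.009,0,0],"delta_rot": [0,0,0],"grip": 0.1}])

```text
t: 34.3
eef_pos: [0.6476, 0.0729, 0.0599]
ee_rot: [0.635, 0.773, -0.001, -0.0]
force: [0.3, -0.2, -1.3]
finger_gap: 0.257
```

```bash
python3 - <<'E'
from h import *
rows(); print(W2S(robot.state()["eef_pos"]))
d=cap("side");crop(d,"g",240,140,315,195,10)
E
```

```text
t 34.3 pos [0.6476 0.0729 0.0599] yaw 0.196 tilt [-0.001  -0.0007] F [ 0.3 -0.2 -1.3] gap 0.257 j [-0.25  1.05  0.22  1.33 -0.27  0.78  0.24]
[ 0.0002834  -0.09831976  0.05985022]
(550, 750, 3)
```

View pics/g.png

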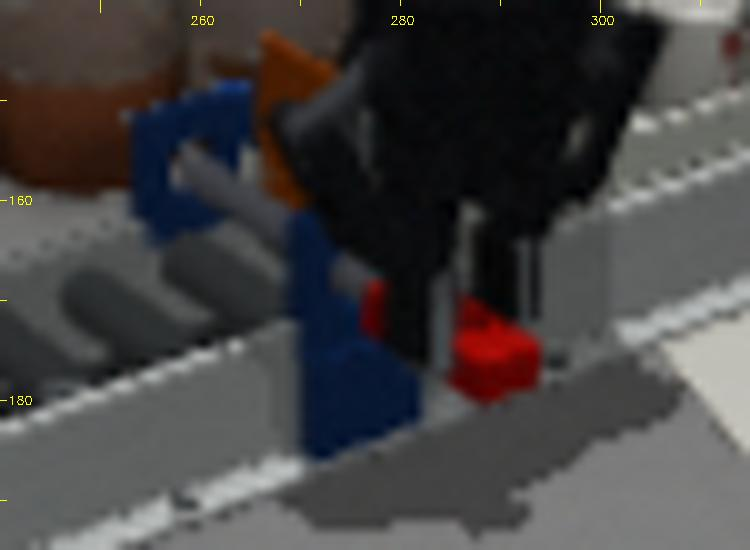

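Call:
servo_tool(increments=[{"delta_pos": [0.0025,0,0],"delta_rot": [0,0,0],"grip": 0.1},{"delta_pos": [0.005,0,0],"delta_rot": [0,0,0],"grip": 0.1},{"delta_pos": [0.0075,0,0],"delta_rot": [0,0,0],"grip": 0.1},{"delta_pos": [0.01,0,0],"delta_rot": [0,0,0],"grip": 0.1}])

```text
t: 34.75
eef_pos: [0.6456, 0.0827, 0.0598]
ee_rot: [0.635, 0.773, -0.001, -0.0]
force: [0.1, 1.0, -1.8]
finger_gap: 0.253
```

Call:
servo_tool(increments=[{"delta_pos": [0.0015,0,0],"delta_rot": [0,0,0],"grip": 0.1},{"delta_pos": [0.003,0,0],"delta_rot": [0,0,0],"grip": 0.1}])

```text
t: 34.95
eef_pos: [0.6451, 0.0856, 0.0598]
ee_rot: [0.635, 0.773, -0.001, -0.0]
force: [-0.2, -0.3, -0.9]
finger_gap: 0.258
```

Call:
servo_tool(increments=[{"delta_pos": [0.001,0,0],"delta_rot": [0,0,0],"grip": 0.1},{"delta_pos": [0.002,0,0],"delta_rot": [0,0,0],"grip": 0.1}])

```text
t: 35.15
eef_pos: [0.6447, 0.0874, 0.0599]
ee_rot: [0.635, 0.773, -0.001, -0.0]
force: [-0.4, 0.0, -1.1]
finger_gap: 0.257
```

```bash
python3 - <<'E'
from h import *
rows(); print(W2S(robot.state()["eef_pos"]))
d=cap("side");crop(d,"g",240,140,315,195,10)
E
```

```text
t 35.15 pos [0.6447 0.0874 0.0599] yaw 0.196 tilt [-0.001  -0.0007] F [-0.4  0.  -1.1] gap 0.257 j [-0.28  1.05  0.22  1.34 -0.27  0.78  0.22]
[ 0.00024913 -0.08349118  0.05985136]
(550, 750, 3)
```

View pics/g.png

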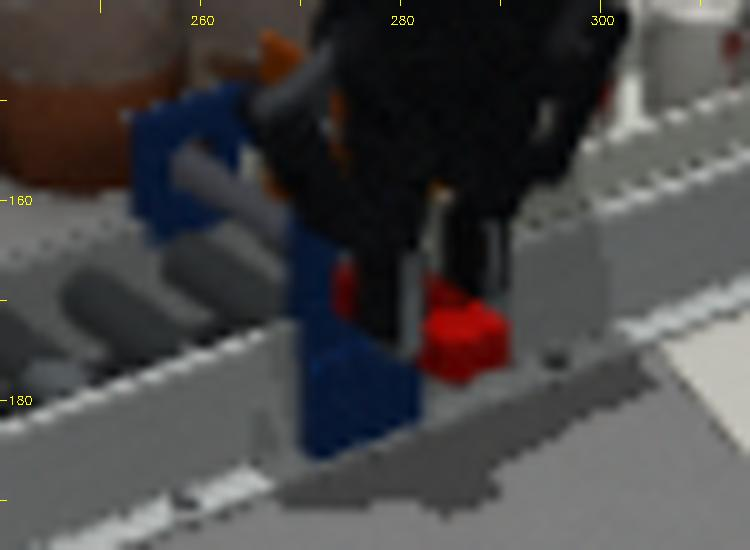

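Call:
servo_tool(increments=[{"delta_pos": [0.001,0,0],"delta_rot": [0,0,0],"grip": 0.1},{"delta_pos": [0.002,0,0],"delta_rot": [0,0,0],"grip": 0.1}])

```text
t: 35.4
eef_pos: [0.6445, 0.0885, 0.0599]
ee_rot: [0.635, 0.773, -0.001, 0.0]
force: [1.6, -7.7, -0.8]
finger_gap: 0.257
```

Call:
servo_tool(increments=[{"delta_pos": [0.001,0,0],"delta_rot": [0,0,0],"grip": 0.1},{"delta_pos": [0.0015,0,0],"delta_rot": [0,0,0],"grip": 0.1}])

```text
t: 35.6
eef_pos: [0.6444, 0.0887, 0.06]
ee_rot: [0.635, 0.773, -0.001, 0.001]
force: [3.1, -12.4, -2.0]
finger_gap: 0.257
```

Call:
servo_tool(increments=[{"delta_pos": [0.001,0,0],"delta_rot": [0,0,0],"grip": 0.1},{"delta_pos": [0.001,0,0],"delta_rot": [0,0,0],"grip": 0.1}])

```text
t: 35.8
eef_pos: [0.6444, 0.0887, 0.06]
ee_rot: [0.635, 0.772, -0.002, 0.002]
force: [3.6, -15.2, -1.9]
finger_gap: 0.254
```

Call:
servo_tool(increments=[{"delta_pos": [0,0,0],"delta_rot": [0,0,0],"grip": 0.3},{"delta_pos": [0,0,0],"delta_rot": [0,0,0],"grip": 0.45},{"delta_pos": [0,0,0],"delta_rot": [0,0,0],"grip": 0.55},{"delta_pos": [0,0,0],"delta_rot": [0,0,0],"grip": 0.55},{"delta_pos": [0,0,-0.015],"delta_rot": [0,0,0],"grip": 0.55},{"delta_pos": [0,0,-0.05],"delta_rot": [0,0,0],"grip": 0.55},{"delta_pos": [0,0,-0.09],"delta_rot": [0,0,0],"grip": 0.55},{"delta_pos": [-0.02,0,-0.13],"delta_rot": [0,0,0],"grip": 0.55}])

```text
t: 36.6
eef_pos: [0.6474, 0.0748, 0.1925]
ee_rot: [0.633, 0.774, 0.0, -0.001]
force: [0.9, 0.5, -0.1]
finger_gap: 0.551
```

Call:
servo_tool(increments=[{"delta_pos": [-0.04,-0.02,0],"delta_rot": [0,0,0],"grip": 0.55},{"delta_pos": [-0.08,-0.04,0],"delta_rot": [0,0,0],"grip": 0.55},{"delta_pos": [-0.12,-0.06,0],"delta_rot": [0,0,0],"grip": 0.55},{"delta_pos": [-0.16,-0.09,0],"delta_rot": [0,0,0],"grip": 0.55},{"delta_pos": [-0.2,-0.12,0],"delta_rot": [0,0,0],"grip": 0.55},{"delta_pos": [-0.23,-0.14,0],"delta_rot": [0,0,0],"grip": 0.55},{"delta_pos": [-0.23,-0.14,0],"delta_rot": [0,0,0],"grip": 0.55}])

```text
t: 37.3
eef_pos: [0.5532, -0.1858, 0.1917]
ee_rot: [0.637, 0.771, -0.001, 0.001]
force: [-0.7, 0.6, 0.1]
finger_gap: 0.542
```

```bash
python3 - <<'E'
from h import *
rows()
d=cap("side");crop(d,"g",240,120,330,200,8)
c=cap("top");crop(c,"e",140,60,260,180,5)
cv2.imwrite("pics/full.png",np.hstack([c["img"]])[:,:,::-1])
E
```

```text
t 37.3 pos [ 0.5532 -0.1858  0.1917] yaw 0.189 tilt [-0.0006 -0.0034] F [-0.7  0.6  0.1] gap 0.542 j [ 0.16  0.78  0.21  1.51 -0.19  0.87  0.63]
(640, 720, 3)
(600, 600, 3)
```

View pics/g.png

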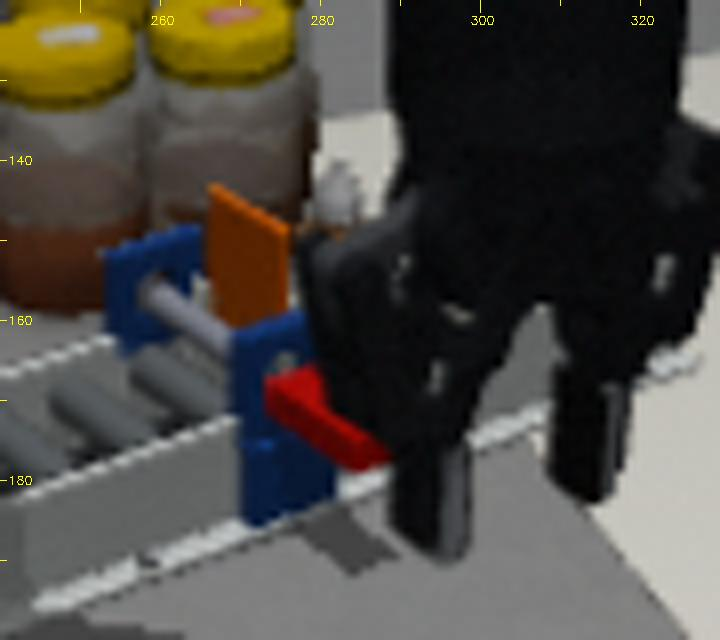

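View pics/e.png

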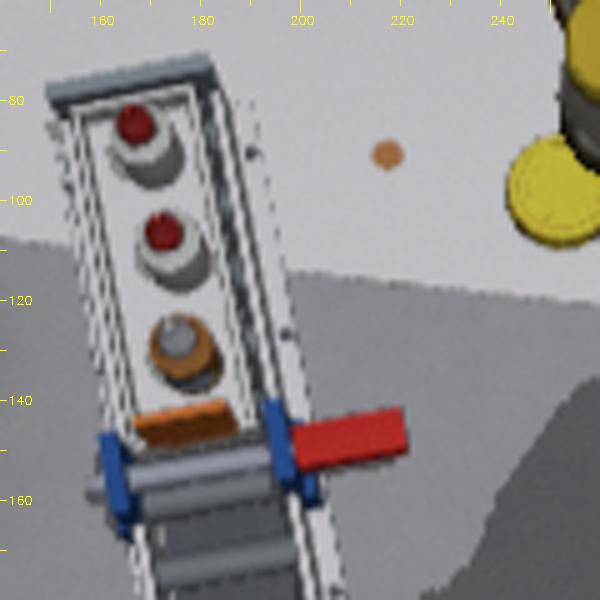

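View pics/full.png

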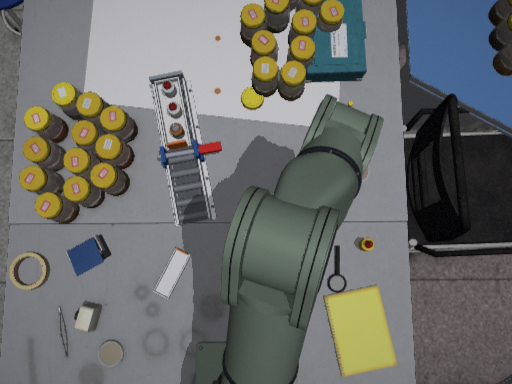

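Call:
servo_tool(increments=[{"delta_pos": [-0.04,-0.02,-0.01],"delta_rot": [0,0,0],"grip": 0.55},{"delta_pos": [-0.08,-0.04,-0.02],"delta_rot": [0,0,0],"grip": 0.55},{"delta_pos": [-0.11,-0.06,-0.04],"delta_rot": [0,0,0],"grip": 0.55},{"delta_pos": [-0.13,-0.07,-0.06],"delta_rot": [0,0,0],"grip": 0.55},{"delta_pos": [-0.13,-0.07,-0.06],"delta_rot": [0,0,0],"grip": 0.55}])

```text
t: 37.9
eef_pos: [0.5119, -0.3241, 0.253]
ee_rot: [0.635, 0.772, -0.001, 0.002]
force: [0.1, 0.1, -0.3]
finger_gap: 0.55
```

```bash
python3 - <<'E'
from h import *
rows()
d=cap("side");crop(d,"g",240,120,340,200,7.5)
c=cap("top");crop(c,"e",145,65,215,170,5.7)
for x in (.195,.2,.205,.21): print(x,proj(c,S2W(x,0,.070)).round(1),proj(d,S2W(x,-.034,.07)).round(1))
print("tab",proj(c,S2W(.014,0,.115)).round(1),proj(c,S2W(.02,0,.115)).round(1),proj(d,S2W(.014,-.025,.115)).round(1),proj(d,S2W(.014,.025,.115)).round(1))
print("tip",proj(c,S2W(0,.063,.065)).round(1),"should",proj(c,S2W(0,-.049,.065)).round(1),"end",proj(c,S2W(0,-.109,.065)).round(1),proj(d,S2W(0,-.049,.065)).round(1),proj(d,S2W(0,-.109,.065)).round(1))
E
```

```text
t 37.9 pos [ 0.5119 -0.3241  0.253 ] yaw 0.194 tilt [ 0.0019 -0.0037] F [ 0.1  0.1 -0.3] gap 0.55 j [ 0.42  0.74  0.2   1.34 -0.15  1.07  0.83]
(600, 750, 3)
(598, 399, 3)
0.195 [167.9  83.8] [318.4 148.3]
0.2 [167.6  82.1] [319.5 147.9]
0.205 [167.2  80.4] [320.6 147.5]
0.21 [166.9  78.7] [321.7 147.1]
tab [176.8 143.2] [176.4 141. ] [274.4 149.4] [264.9 143.9]
tip [157.7 157.6] should [199.  149.3] end [221.  144.8] [275.2 167.8] [287.3 175.6]
```

View pics/g.png

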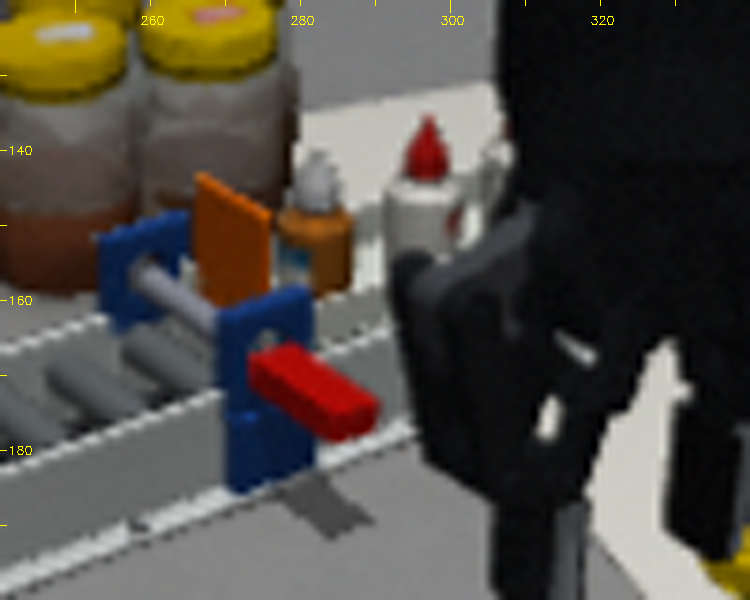

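View pics/e.png

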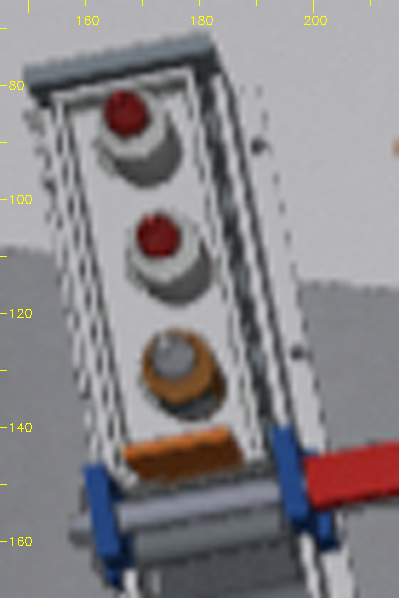

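```bash
python3 - <<'E'
from h import *
print(robot.finish_job()); print(robot.state()["t"])
E
```

```text
the job is handed in; nothing more can be done
None
the job is handed in; nothing more can be done
```

The three real bottles on the bench (one brown, two white with red caps) are standing in the larger tray, the tray is home and the locking pin is in. I handed the job in at about 38 s, and it reports no verdict.

- **Bottles:** all three stood upright in the last pictures. I left the yellow look-alike, the small tray, the rack, the dish and the lens alone.
- **Tray:** I stopped pushing when the force jumped to about 18 N, with the finger within 2 mm of the computed home position. In both views the tray front and tab then sat where they should when home. At about 3 mm per pixel, a gap of about 1 mm at the stop would not show.
- **Pin:** it went through both bores with almost no side force, and I stopped at about 15 N when the red grip met the right cheek. The last pictures show the tip past the left cheek within half a pixel of its predicted place. The pin had not been knocked aside when I picked it up.
- **Disagreement:** the side camera read about 1 to 1.5 pixels off from the station fit. For the pin I therefore used its position relative to the bores in the same picture, together with the arm's own height reading.

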